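# Unstack the servo motors into their test trays

## Task

Take the pile of servo parts apart and lay each part in its own blue tray on the bench: the round coupling in the round dish, the smallest servo in the smallest tray, the middle-sized servo in the middle-sized tray and the largest servo in the largest tray. Each should lie flat on the floor of its tray near the middle, same way up as in the pile, with the long sides of the servos along the long sides of their trays. Set the parts down without dropping them or toppling the pile, and leave the small amber glue bottle standing where it is.

Things in the scene. Friction and masses are not known exactly. Their poses are not given: they have to be found in the camera images.
- coupling_center (a point): (sizes in mm) the shaft coupling on top of the pile: plain round aluminium cylinder, diameter 22, height 14, about 14 g, standing upright (its z up) on the small servo. Loose. This point is its centre, half-way up.
- small_servo_center (a point): (sizes in mm) the smallest servo motor: plain box, black along its two long sides and grey plastic between, 32 long (its x) x 24 wide (its y) x 16 high (its z), about 25 g, lying flat on the medium servo, under the coupling, x and y sides turned up to 0.2 rad from what it lies on. Loose. This point is its centre, half-way up.
- medium_servo_center (a point): (sizes in mm) the middle-sized servo motor: plain box, black and very dark grey plastic, 46 long (its x) x 36 wide (its y) x 22 high (its z), about 65 g, lying flat on the large servo, under the small servo, x and y sides turned up to 0.2 rad from what it lies on. Loose. This point is its centre, half-way up.
- large_servo_center (a point): (sizes in mm) the largest servo motor: plain box, black along its two long sides and bare aluminium between, 66 long (its x) x 46 wide (its y) x 30 high (its z), about 160 g, lying flat on the bench at the bottom of the pile. Loose. This point is its centre, half-way up.
- round_dish_floor (a point): (sizes in mm) the round blue dish, fixed to the bench: inside diameter 42, outside 50, rim standing 5 above the floor; the floor is 3 above the bench. This point is the centre of the floor's top face; z up.
- small_tray_floor (a point): (sizes in mm) the smallest of the three rectangular blue trays, fixed to the bench: flat floor 50 (its x) x 42 (its y) inside, rim 4 thick standing 5 above the floor; the floor is 3 above the bench. This point is the centre of the floor's top face; z up.
- medium_tray_floor (a point): (sizes in mm) the middle-sized of the three rectangular blue trays, fixed to the bench: flat floor 66 (its x) x 56 (its y) inside, rim 4 thick standing 5 above the floor; the floor is 3 above the bench. This point is the centre of the floor's top face; z up.
- large_tray_floor (a point): (sizes in mm) the largest of the three rectangular blue trays, fixed to the bench: flat floor 88 (its x) x 68 (its y) inside, rim 4 thick standing 5 above the floor; the floor is 3 above the bench. This point is the centre of the floor's top face; z up.
- glue_center (a point): (sizes in mm) a small amber bottle of thread-locking glue, diameter 26, height 62, standing upright on the bench among the trays, loose: leave it alone. This point is its centre, half-way up.
There are look-alikes about, which are no part of the job. What is shaped like the part that bears large_tray_floor but turquoise is not meant.

How it is judged:
By the outcome, as a careful person would: the job done as asked, in the order asked, and still so for the second after the job is handed in, with the robot touching nothing.
It also fails if it takes over 93 s, if anything falls off the work surface, if the arm or the gripper's body presses on something with over 40 N, if the wrist force passes 120 N, or if a joint passes its speed limit or range.

## Robot

A 6-joint arm with a two-finger parallel gripper is mounted at the origin on the work surface. World frame = base frame: x ahead of the robot, y to its left, z up, the work surface at z = 0. Lengths are in m, angles in rad, forces in N, time in s.
With the tool pointing down it reaches from about 0.375 to 0.975 m from the base axis. Payload 3.8 kg.
Tool frame: the origin (TCP) lies on the centre line of the jaws, within the pads' length; the fingertips stand 22 mm ahead of it and the grasp point (between the pads) lies 3 mm ahead of it; z points along the fingers, x is the direction in which the jaws open and shut, and the axes are right-handed (so a half turn about z gives the same grasp; the last joint's range is limited). The gripper opens to 85 mm and grips with 20 to 120 N. Pads are 22 mm wide; open, the fingers measure 114 mm over their backs; the gripper's body (76 mm by 85 mm) begins 54 mm behind the grasp point. The pads swing forward as they close: fully open they stand 13 mm farther back than shut.
Start: joints at [-1.386, 0.264, 1.604, -0, 1.274, -0.037], TCP at [0.148, -0.658, 0.253] pointing down, gripper open.
Joint ranges: [-2.63, 2.63], [-0.94, 2.18], [0.31, 2.57], [-1.31, 4.45], [0, 2.66], [-2.55, 2.55]. Speed limits (rad/s): [2.57, 2.57, 3.14, 3.14, 3.14, 3.14].

## Interface

Orientations are given as a rotation vector (axis times angle).
In Python, from workcell import bot, viewer gives the robot as it stands.
- The arm moves only by the tool move_arm, never from a script. Its argument "series" is text: rows parted by semicolons, each of 7 numbers parted by spaces: the turn, a rotation vector about the tool's x, y, z scaled (see below), then the shift along the tool's x, y, z scaled (see below), then the opening, from -1 (shut) to 1 (fully open). A call has exactly 8 rows; each row is the pose to reach, as a shift and turn from the pose commanded when the call began, along the tool's axes at that moment; what a row does not reach only later rows make up. The controller multiplies each number of a shift by 100 mm and each number of a turn by 120 degrees. A row lasts 1/10 s, in which the tool goes at most 50 mm and 8.59 degrees, less where a joint would pass 70% of its speed; a pose out of reach is approached as far as the arm can. A call with a number of a shift or a turn outside -1 to 1 is refused whole. A call with a gripper value outside its range is refused whole. The fingers move at their own pace and stop on an object; "squeeze" is the grip in N (left out, the last holds). Time passes only in rows, so rows that repeat a pose let the fingers close, or fill a call up. It gives the time, the measured TCP pose, the force and the opening at its end, in the units of the state.
- bot.read_state(): the state, without advancing time (a new reading comes with each control period).
- viewer.read_camera(name): name is "side" or "top"; returns a dict with "pixels" (420x560x3 uint8, red, green, blue), "K" (3x3 intrinsics, pixels), "world_to_cam" (4x4, takes a point from world to camera coordinates). Camera axes: x right, y up, looking along -z (the intrinsics and any distortion apply to the point x, -y, -z); pixel columns grow to the right and rows downward; lengths in m; the calibration is good to about 2 mm. A picture is of the moment at which its call begins. There is no depth.
- bot.finish_job(): hands the job in, once; it reports no verdict.
The state is a dict: "time": time; "q": joint angles; "joint_vel": joint speeds; "joint_torque": joint torques, N m; "tool_pos": TCP position; "tcp_rot": TCP orientation; "wrist_force": force on the tool from outside, world axes, zero at the start; "torque": the same for the moment, N m; "width": opening from 0.0 (shut) to 1.0 (fully open).
Only numpy, scipy, OpenCV 4.12 (cv2) and the standard library are available. Lean on these libraries where they do the work, as an engineer would, in place of code of your own. Each camera call takes 0.05 s, during which the arm holds its last target.

## Working session

There is one attempt and no reset: what is moved stays moved. The work goes in short steps, Python scripts to look and compute and a tool call to move; the robot and the scene stay as the last step left them, time stands still between calls to the robot, and variables do not carry over. Pictures are saved under pics/ and viewed, and the job is handed in when it is done.

Besides the shell and the picture viewer there is one more tool, called after "Request:" by a JSON object that holds its "fn" and its "kwargs", one argument or row to a line. move_arm: Moves the arm, as the interface text tells. Its arguments: {"type":"object","properties":{"series":{"type":"string"},"squeeze":{"type":"number"}},"required":["series"]}

```bash
mkdir -p pics; ls
cat > h.py <<'E'
import numpy as np, cv2
from workcell import bot, viewer
def snap(tag):
    for n in ("side","top"):
        c=viewer.read_camera(n); cv2.imwrite(f"pics/{tag}_{n}.png",c["pixels"][:,:,::-1]); np.savez(f"pics/{tag}_{n}.npz",K=c["K"],T=c["world_to_cam"],extra=str([k for k in c]))
E
python3 - <<'E'
from h import *
snap("a")
for n in("side","top"):
    d=np.load(f"pics/a_{n}.npz"); print(d["K"],d["T"],d["extra"])
print(bot.read_state())
E
```

```text
pics
[[509.30075245   0.         272.18957578]
 [  0.         509.30075245 210.43708524]
 [  0.           0.           1.        ]] [[ 0.91031707 -0.41390882 -0.00152064 -0.57838985]
 [ 0.28639253  0.62720731  0.72428607 -0.22714122]
 [-0.29883464 -0.65976548  0.68949792 -0.8252273 ]
 [ 0.          0.          0.          1.        ]] ['pixels', 'K', 'world_to_cam']
[[519.67723534   0.         287.76725566]
 [  0.         519.67723534 215.18453637]
 [  0.           0.           1.        ]] [[ 0.02562581 -0.99959858 -0.01208307 -0.00796327]
 [ 0.99506718  0.02434716  0.09616926 -0.62298077]
 [-0.09583646 -0.01448788  0.99529165 -1.07252801]
 [ 0.          0.          0.          1.        ]] ['pixels', 'K', 'world_to_cam']
{'time': 0.1, 'q': array([-1.38589441e+00,  2.64690719e-01,  1.60528323e+00,  8.14875757e-06,
        1.27372425e+00, -3.69153787e-02]), 'joint_vel': array([ 0.00095937, -0.00101768, -0.00312815,  0.00038015,  0.00097557,
       -0.00022969]), 'joint_torque': array([ 3.93800310e-04, -5.16708505e+01, -3.68589199e+01, -8.97427753e-05,
        6.27132424e-03,  2.66732599e-06]), 'tool_pos': array([ 0.14837378, -0.65782989,  0.25205307]), 'tcp_rot': array([-2.45258366,  1.96106064,  0.00249608]), 'wrist_force': array([ 0.76078058,  1.67035912, -0.46859567]), 'torque': array([ 0.01962044,  0.01070874, -0.0182702 ]), 'width': 0.9979911235783621}
```

View pics/a_side.png

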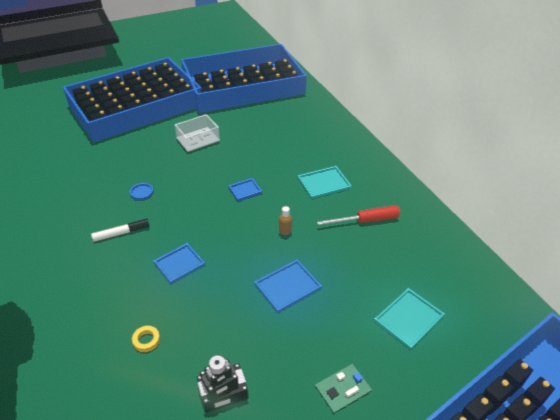

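View pics/a_top.png

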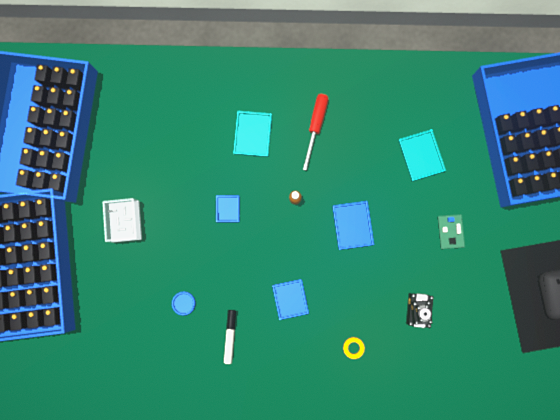

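Run:
```python
import cv2,numpy as np
def crop(f,x,y,w,h,s): 
    return cv2.resize(cv2.imread(f)[y:y+h,x:x+w],None,fx=s,fy=s,interpolation=cv2.INTER_CUBIC)
cv2.imwrite("pics/c1.png",crop("pics/a_top.png",395,285,55,50,12))
cv2.imwrite("pics/c2.png",crop("pics/a_side.png",185,345,75,70,8))
cv2.imwrite("pics/c3.png",crop("pics/a_top.png",160,180,220,150,3.6))
```

```text
(no output)
```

View pics/c1.png

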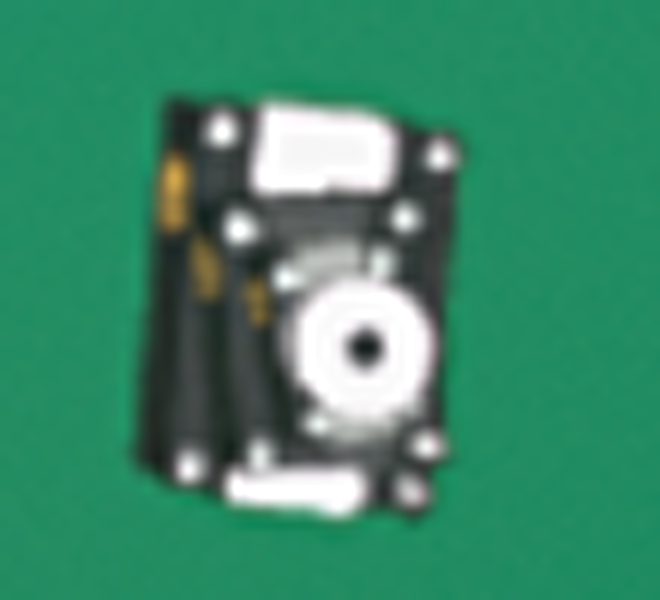

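View pics/c2.png

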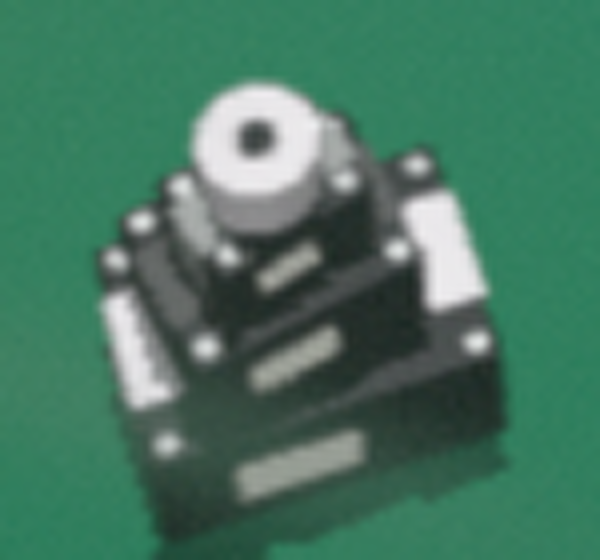

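View pics/c3.png

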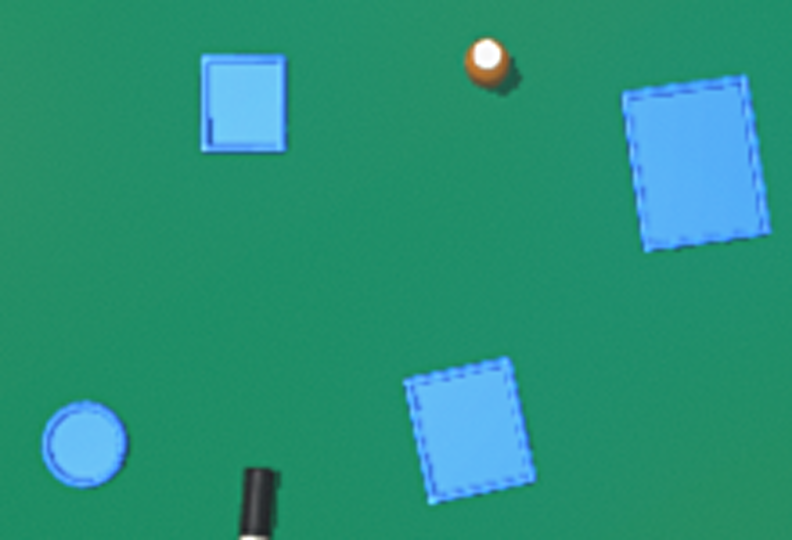

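```bash
cat >> h.py <<'E'
def cam(n,tag="a"):
    d=np.load(f"pics/{tag}_{n}.npz"); return d["K"],d["T"]
def proj(n,P,tag="a"):
    K,T=cam(n,tag); P=np.atleast_2d(P); c=P@T[:3,:3].T+T[:3,3]; c=c*[1,-1,-1]
    u=c@K.T; return u[:,:2]/u[:,2:]
def back(n,uv,z,tag="a"):
    K,T=cam(n,tag); uv=np.atleast_2d(uv); r=np.c_[uv,np.ones(len(uv))]@np.linalg.inv(K).T*[1,-1,-1]
    R=T[:3,:3]; o=-R.T@T[:3,3]; d=r@R; return (o+d*((z-o[2])/d[:,2])[:,None])[:,:2]
E
cat > fit.py <<'E'
from h import *
from scipy.optimize import least_squares as LS
def ct(p): return [395+(p[0]+.5)/12-.5,285+(p[1]+.5)/12-.5]
def cs(p): return [185+(p[0]+.5)/8-.5,345+(p[1]+.5)/8-.5]
# keys: sign pattern (sx,sy); x axis ~ world +x (up in top), y ~ world +y (left in top)
parts={
"large":(.030,{(1,1):(222,130),(1,-1):(440,155),(-1,1):(190,467),(-1,-1):(410,490)},{(-1,1):(115,262),(1,1):(418,165),(1,-1):(478,342),(-1,-1):(167,443)}),
"medium":(.052,{(1,1):(240,228),(1,-1):(405,217),(-1,-1):(428,445),(-1,1):(262,452)},{(-1,1):(142,222),(1,-1):(397,250),(-1,-1):(205,347)}),
"small":(.068,{(1,1):(285,277),(1,-1):(380,262),(-1,1):(318,424)},{(-1,1):(180,187),(-1,-1):(228,257),(1,-1):(346,181)}),
}
for k,(z,t,s) in parts.items():
    a,b=dict(large=(.033,.023),medium=(.023,.018),small=(.016,.012))[k]
    def f(p,cams="ts",full=False):
        x,y,th,u,v=p; R=np.array([[np.cos(th),-np.sin(th)],[np.sin(th),np.cos(th)]])
        r=[]
        for n,d,c in(("top",t,ct),("side",s,cs)):
            if n[0] not in cams: continue
            for sg,px in d.items():
                q=R@[sg[0]*(a-u),sg[1]*(b-v)]+[x,y]
                r+=list(proj(n,[[q[0],q[1],z]])[0]-c(px))
        r+=[(u-.004)*500,(v-.004)*500]
        return np.array(r)
    for cams in("ts","t","s"):
        q=LS(f,[.4,-.27,0,.004,.004],args=(cams,)); print(k,cams,q.x.round(4),"rms",np.sqrt(np.mean(q.fun**2)).round(2))
for n,p,c in(("top",(365,347),ct),("side",(257,138),cs)): print("coup",n,back(n,c(p),.082))
for n in("top","side"):
    im=cv2.imread(f"pics/a_{n}.png"); hsv=cv2.cvtColor(im,cv2.COLOR_BGR2HSV)
    m=cv2.inRange(hsv,(101,110,60),(125,255,255))
    N,L,S,C=cv2.connectedComponentsWithStats(m)
    for i in range(1,N):
        if 150<S[i,4]<3500:
            cc=max(cv2.findContours((L==i).astype(np.uint8),0,1)[0],key=cv2.contourArea)[:,0]
            print(n,S[i],C[i].round(1))
            W=back(n,cc,.006)*1000
            r=cv2.minAreaRect(W.astype(np.float32)); M=cv2.moments(W.astype(np.float32)); print("   rect",np.round(r[0],1),np.round(r[1],1),round(r[2],1),"centroid",np.round([M["m10"]/M["m00"],M["m01"]/M["m00"]],1))
for n,px in(("top",(295,196)),("side",(285.5,211))): print("glue",n,back(n,px,.062))
E
python3 fit.py
```

```text
large ts [ 0.4297 -0.2734 -0.0856  0.0038  0.0041] rms 0.43
large t [ 0.4311 -0.2739 -0.0886  0.0041  0.004 ] rms 0.06
large s [ 0.429  -0.273  -0.0839  0.0037  0.0041] rms 0.11
medium ts [ 0.4274 -0.2712  0.08    0.0038  0.0042] rms 0.47
medium t [ 0.4286 -0.2717  0.0937  0.004   0.004 ] rms 0.09
medium s [ 0.4264 -0.2707  0.086   0.004   0.0041] rms 0.03
small ts [ 0.4276 -0.2699  0.1795  0.0034  0.0041] rms 0.35
small t [ 0.4289 -0.2702  0.2139  0.0038  0.004 ] rms 0.08
small s [ 0.4269 -0.2696  0.2039  0.0037  0.0038] rms 0.07
coup top [[ 0.42934397 -0.26948598]]
coup side [[ 0.42732245 -0.26850132]]
top [216 195  24  27 496] [227.6 207.6]
   rect [637.8 139.4] [57.4 50.2] 2.0 centroid [637.9 139.3]
top [ 333  201   41   49 1613] [352.8 224.8]
   rect [ 608.1 -133. ] [97.4 77.5] 9.1 centroid [ 608.1 -133. ]
top [ 272  279   37   41 1088] [290.1 299. ]
   rect [445.8  -1.6] [75.4 65.3] 13.5 centroid [446.   -1.7]
top [172 291  24  25 449] [183.2 303. ]
   rect [431.3 227.1] [48.6 50.7] 46.6 centroid [431.3 226.8]
side [  0   0  28  10 218] [11.7  3.7]
   rect [ 258.2 1437. ] [93.  90.6] 86.7 centroid [ 252.1 1432.3]
side [229 178  33  23 476] [244.9 189.1]
   rect [633.9 139.8] [60.1 56.9] 2.1 centroid [634.1 140. ]
side [130 183  23  17 320] [141.1 191. ]
   rect [427.6 227.1] [54.9 47. ] 75.3 centroid [428.  227.1]
side [ 154  243   51   41 1126] [178.7 262.6]
   rect [443.2  -1.3] [75.2 68.9] 13.6 centroid [443.1  -1.2]
side [ 254  260   68   53 1940] [287.4 285.2]
   rect [ 605.4 -132.8] [98.4 80.2] 9.3 centroid [ 605.4 -132.9]
glue top [[ 0.66008605 -0.00674732]]
glue side [[ 0.65806986 -0.01164611]]
```

Candidates, by pixel in the top view:
- **Blue trays:** small (228,209), medium (291,300), large (353,225).
- **Turquoise look-alikes to ignore:** (252,133) and (422,155).
- **Round dish:** (183,304). The yellow ring at (354,348) is not it.
- **Pile:** (421,311), confirmed in the close crop with the coupling disc at about (425,314).
- **Glue bottle:** (295,197).

The two cameras agree to within 2 mm, so I'm moving in.

```bash
cat >> h.py <<'E'
from scipy.spatial.transform import Rotation as Ro
def go(x,y,z,yaw=None):
    s=bot.read_state(); p=s["tool_pos"]; R=Ro.from_rotvec(s["tcp_rot"]); M=R.as_matrix()
    psi=np.degrees(np.arctan2(M[1,0],M[0,0])); yaw=psi if yaw is None else yaw
    a=np.radians(yaw); Rt=np.array([[np.cos(a),np.sin(a),0],[np.sin(a),-np.cos(a),0],[0,0,-1]])
    turn=(R.inv()*Ro.from_matrix(Rt)).as_rotvec()
    print("t",round(s["time"],2),"pos",p.round(4),"yaw",psi.round(2),"tilt",M[:2,2].round(4),"w",round(s["width"],3),"F",s["wrist_force"].round(1),"q",np.degrees(s["q"]).round(0))
    print("turn",(np.degrees(turn)/120).round(4),"shift",(M.T@(np.array([x,y,z])-p)/.1).round(3))
E
python3 -c "
from h import *
go(.428,-.269,.15,-77.3)"
```

```text
t 0.1 pos [ 0.1484 -0.6578  0.2521] yaw -77.29 tilt [-0.0004  0.0021] w 0.998 F [ 0.8  1.7 -0.5] q [-79.  15.  92.   0.  73.  -2.]
turn [-0.      0.001   0.0001] shift [-3.176 -3.583  1.028]
```

Request:
{"fn": "move_arm", "kwargs": {
  "series": "0 0 0 -0.1 -0.1 0 1; 0 0 0 -0.25 -0.25 0 1; 0 0 0 -0.4 -0.4 0 1; 0 0 0 -0.55 -0.55 0 1; 0 0 0 -0.7 -0.7 0 0.5; 0 0 0 -0.8 -0.8 0 0.06; 0 0 0 -0.9 -0.9 0 0.06; 0 0 0 -1 -1 0 0.06",
  "squeeze": 25
}}

```text
time: 0.9
tool_pos: [0.2246, -0.538, 0.2534]
tcp_rot: [2.454, -1.962, 0.0]
wrist_force: [0.2, 0.0, 0.1]
width: 0.533
```

Request:
{"fn": "move_arm", "kwargs": {
  "series": "0 0 0 -0.12 -0.12 0 0.06; 0 0 0 -0.25 -0.25 0 0.06; 0 0 0 -0.38 -0.38 0 0.06; 0 0 0 -0.5 -0.5 0 0.06; 0 0 0 -0.62 -0.62 0 0.06; 0 0 0 -0.75 -0.75 0 0.06; 0 0 0 -0.88 -0.88 0 0.06; 0 0 0 -1 -1 0 0.06"
}}

```text
time: 1.7
tool_pos: [0.3003, -0.418, 0.2533]
tcp_rot: [-2.454, 1.962, -0.0]
wrist_force: [0.6, 0.4, 1.0]
width: 0.531
```

Request:
{"fn": "move_arm", "kwargs": {
  "series": "0 0 0 -0.12 -0.12 0.05 0.06; 0 0 0 -0.25 -0.25 0.1 0.06; 0 0 0 -0.38 -0.38 0.2 0.06; 0 0 0 -0.5 -0.5 0.3 0.06; 0 0 0 -0.62 -0.62 0.4 0.06; 0 0 0 -0.75 -0.75 0.5 0.06; 0 0 0 -0.88 -0.88 0.6 0.06; 0 0 0 -1 -1 0.7 0.06"
}}

```text
time: 2.5
tool_pos: [0.3758, -0.2985, 0.183]
tcp_rot: [2.454, -1.962, 0.001]
wrist_force: [-0.4, -0.3, -0.2]
width: 0.532
```

```bash
python3 -c "
from h import *
go(.428,-.269,.13,-77.3)"
```

```text
t 2.5 pos [ 0.3758 -0.2985  0.183 ] yaw -77.28 tilt [ 0.0003 -0.0002] w 0.532 F [-0.4 -0.3 -0.2] q [-41.  -3. 120.   0.  63.  36.]
turn [-0.0001 -0.0001  0.0002] shift [-0.173 -0.575  0.53 ]
```

Request:
{"fn": "move_arm", "kwargs": {
  "series": "0 0 0 -0.04 -0.14 0.1 0.06; 0 0 0 -0.09 -0.29 0.2 0.06; 0 0 0 -0.13 -0.44 0.3 0.06; 0 0 0 -0.173 -0.575 0.4 0.06; 0 0 0 -0.173 -0.575 0.5 0.06; 0 0 0 -0.173 -0.575 0.53 0.06; 0 0 0 -0.173 -0.575 0.53 0.06; 0 0 0 -0.173 -0.575 0.53 0.06"
}}

```text
time: 3.3
tool_pos: [0.4271, -0.2707, 0.1304]
tcp_rot: [2.453, -1.963, 0.0]
wrist_force: [0.8, 0.5, 0.2]
width: 0.532
```

Run:
```python
from h import *
snap("b")
go(.428,-.269,.1,-77.3)
def crop(f,x,y,w,h,s): 
    return cv2.resize(cv2.imread(f)[y:y+h,x:x+w],None,fx=s,fy=s,interpolation=cv2.INTER_CUBIC)
cv2.imwrite("pics/b1.png",np.hstack([crop("pics/b_top.png",370,260,80,100,5),crop("pics/b_side.png",170,310,80,100,5)]))
s=bot.read_state();M=Ro.from_rotvec(s["tcp_rot"]).as_matrix()
for n in("top","side"):
  for k in(-.0226,.0226): print(n,proj(n,s["tool_pos"]+M@[k,0,.022]),proj(n,s["tool_pos"]+M@[k,0,.019]))
```

```text
t 3.4 pos [ 0.4274 -0.2709  0.1308] yaw -77.34 tilt [ 0.0008 -0.0007] w 0.531 F [0.2 0.4 0.2] q [-35.   3. 119.  -0.  57.  42.]
turn [-0.0003 -0.0004 -0.0003] shift [-0.017 -0.01   0.308]
top [[417.68737412 318.06538927]] [[418.0561018 318.2241235]]
top [[440.66075028 313.47508539]] [[441.09808781 313.62004699]]
side [[207.13397016 341.57088452]] [[206.93918952 340.39405999]]
side [[224.89945089 364.97597694]] [[224.75092563 363.82489956]]
```

View pics/b1.png

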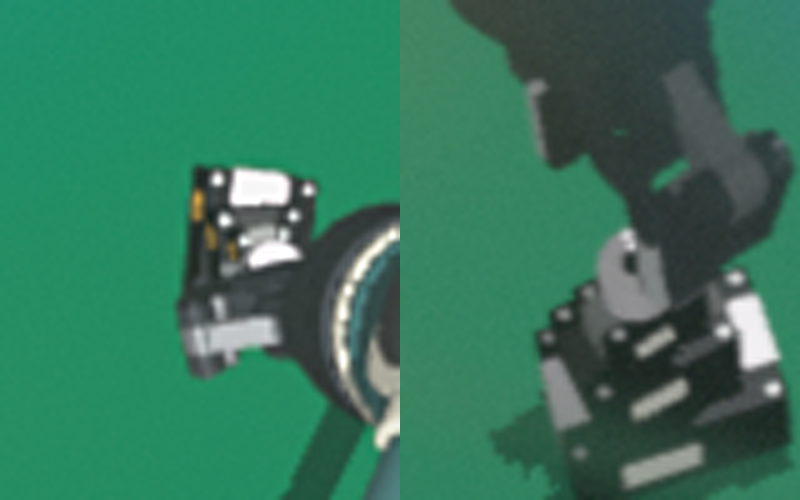

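Run:
```python
from h import *
s=bot.read_state();M=Ro.from_rotvec(s["tcp_rot"]).as_matrix()
def crop(f,x,y,w,h,s): 
    return cv2.resize(cv2.imread(f)[y:y+h,x:x+w],None,fx=s,fy=s,interpolation=cv2.INTER_CUBIC)
im=crop("pics/b_side.png",180,320,80,75,10)
for t,c in((.022,(0,0,255)),(.019,(0,255,255)),(.025,(255,255,0))):
  for k in(-.0226,.0226):
   for v in(-.011,.011):
    u=proj("side",s["tool_pos"]+M@[k,v,t])[0]
    cv2.circle(im,tuple(int(a) for a in((u-[180,320]+.5)*10)),3,c,-1)
cv2.imwrite("pics/b2.png",im)
```

```text
(no output)
```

View pics/b2.png

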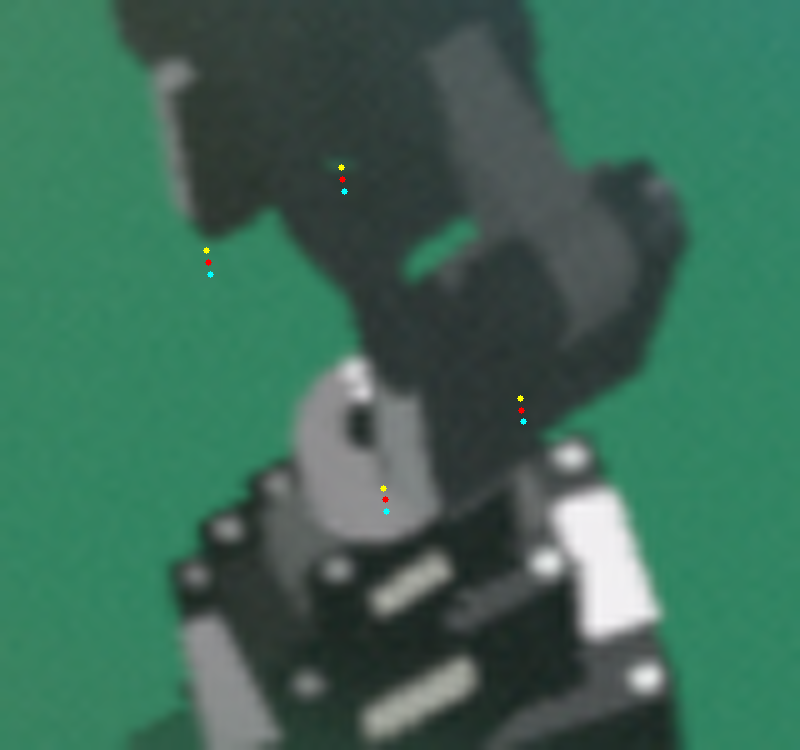

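The side crop (pixels ×10) shows the coupling disc centred near (358,425) between the open fingers. The tips sit roughly 5 mm farther back than the closed value, so there is clearance to go down.

```bash
python3 -c "
from h import *
go(.428,-.269,.096,-77.3)"
```

```text
t 3.4 pos [ 0.4274 -0.2709  0.1308] yaw -77.34 tilt [ 0.0008 -0.0007] w 0.531 F [0.2 0.4 0.2] q [-35.   3. 119.  -0.  57.  42.]
turn [-0.0003 -0.0004 -0.0003] shift [-0.017 -0.01   0.348]
```

Request:
{"fn": "move_arm", "kwargs": {
  "series": "0 0 0 -0.015 -0.01 0.1 0.06; 0 0 0 -0.015 -0.01 0.2 0.06; 0 0 0 -0.015 -0.01 0.3 0.06; 0 0 0 -0.015 -0.01 0.345 0.06; 0 0 0 -0.015 -0.01 0.345 -0.2; 0 0 0 -0.015 -0.01 0.345 -0.4; 0 0 0 -0.015 -0.01 0.345 -0.6; 0 0 0 -0.015 -0.01 0.345 -0.8"
}}

```text
time: 4.2
tool_pos: [0.4285, -0.2688, 0.0963]
tcp_rot: [-2.454, 1.962, -0.002]
wrist_force: [-0.5, 0.0, 0.1]
width: 0.238
```

Request:
{"fn": "move_arm", "kwargs": {
  "series": "0 0 0 0 0 0 -1; 0 0 0 0 0 0 -1; 0 0 0 0 0 0 -1; 0 0 0 0 0 0 -1; 0 0 0 0 0 -0.1 -1; 0 0 0 0 0 -0.2 -1; 0 0 0 0 0 -0.3 -1; 0 0 0 0 0 -0.4 -1"
}}

```text
time: 5.0
tool_pos: [0.4284, -0.2689, 0.1372]
tcp_rot: [-2.454, 1.962, -0.002]
wrist_force: [0.3, 0.1, -0.1]
width: 0.236
```

Run:
```python
from h import *
snap("c")
go(.4297,.227,.16,-77.3)
s=bot.read_state();M=Ro.from_rotvec(s["tcp_rot"]).as_matrix()
def crop(f,x,y,w,h,s): 
    return cv2.resize(cv2.imread(f)[y:y+h,x:x+w],None,fx=s,fy=s,interpolation=cv2.INTER_CUBIC)
im=crop("pics/c_side.png",180,310,80,90,7)
for t,c in((.022,(0,0,255)),(.019,(0,255,255)),(.025,(255,255,0))):
  for k in(-.011,.011):
   for v in(-.011,.011):
    u=proj("side",s["tool_pos"]+M@[k,v,t])[0]
    cv2.circle(im,tuple(int(a) for a in((u-[180,310]+.5)*7)),2,c,-1)
cv2.imwrite("pics/c_1.png",im)
```

```text
t 5.1 pos [ 0.4295 -0.2696  0.1383] yaw -77.29 tilt [ 0.0036 -0.0025] w 0.242 F [-0.  -0.4  0. ] q [-35.   3. 119.   0.  58.  42.]
turn [-0.0014 -0.0015  0.0001] shift [-4.843 -1.095 -0.23 ]
```

View pics/c_1.png

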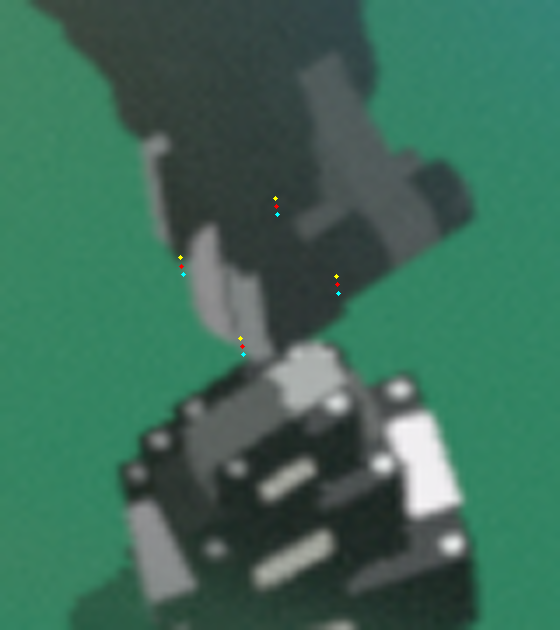

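The coupling is held, bright between the pads near (225,290) in the crop, and the rest of the pile has not moved. Next, over to the dish.

Request:
{"fn": "move_arm", "kwargs": {
  "series": "0 0 0 -0.05 -0.01 0 -1; 0 0 0 -0.15 -0.03 0 -1; 0 0 0 -0.3 -0.06 0 -1; 0 0 0 -0.44 -0.1 0 -1; 0 0 0 -0.58 -0.13 0 -1; 0 0 0 -0.72 -0.16 0 -1; 0 0 0 -0.86 -0.19 0 -1; 0 0 0 -1 -0.22 0 -1"
}}

```text
time: 5.9
tool_pos: [0.4275, -0.1648, 0.1358]
tcp_rot: [-2.454, 1.961, -0.0]
wrist_force: [-0.6, 0.6, 0.3]
width: 0.24
```

Request:
{"fn": "move_arm", "kwargs": {
  "series": "0 0 0 -0.12 -0.03 0 -1; 0 0 0 -0.25 -0.06 0 -1; 0 0 0 -0.38 -0.08 0 -1; 0 0 0 -0.5 -0.11 0 -1; 0 0 0 -0.62 -0.14 0 -1; 0 0 0 -0.75 -0.17 0 -1; 0 0 0 -0.88 -0.2 0 -1; 0 0 0 -1 -0.22 0 -1"
}}

```text
time: 6.7
tool_pos: [0.4271, -0.0627, 0.1358]
tcp_rot: [-2.454, 1.962, -0.0]
wrist_force: [0.6, -0.3, -0.3]
width: 0.24
```

Request:
{"fn": "move_arm", "kwargs": {
  "series": "0 0 0 -0.12 -0.03 0 -1; 0 0 0 -0.25 -0.06 0 -1; 0 0 0 -0.38 -0.08 0 -1; 0 0 0 -0.5 -0.11 0 -1; 0 0 0 -0.62 -0.14 0 -1; 0 0 0 -0.75 -0.17 0 -1; 0 0 0 -0.88 -0.2 0 -1; 0 0 0 -1 -0.22 0 -1"
}}

```text
time: 7.5
tool_pos: [0.4266, 0.0396, 0.1358]
tcp_rot: [-2.454, 1.962, -0.0]
wrist_force: [0.7, 0.1, -0.4]
width: 0.235
```

Request:
{"fn": "move_arm", "kwargs": {
  "series": "0 0 0 -0.12 -0.03 0 -1; 0 0 0 -0.25 -0.06 0 -1; 0 0 0 -0.38 -0.08 0 -1; 0 0 0 -0.5 -0.11 0 -1; 0 0 0 -0.62 -0.14 0 -1; 0 0 0 -0.75 -0.17 0 -1; 0 0 0 -0.88 -0.2 0 -1; 0 0 0 -1 -0.22 0 -1"
}}

```text
time: 8.3
tool_pos: [0.426, 0.1421, 0.1358]
tcp_rot: [-2.454, 1.962, -0.0]
wrist_force: [0.2, -0.4, -1.2]
width: 0.24
```

Request:
{"fn": "move_arm", "kwargs": {
  "series": "0 0 0 -0.12 -0.03 0.1 -1; 0 0 0 -0.25 -0.06 0.2 -1; 0 0 0 -0.38 -0.08 0.3 -1; 0 0 0 -0.5 -0.11 0.4 -1; 0 0 0 -0.62 -0.14 0.5 -1; 0 0 0 -0.75 -0.17 0.6 -1; 0 0 0 -0.84 -0.21 0.6 -1; 0 0 0 -0.84 -0.21 0.6 -1"
}}

```text
time: 9.1
tool_pos: [0.4283, 0.2288, 0.0756]
tcp_rot: [-2.455, 1.96, 0.0]
wrist_force: [-0.1, -0.0, 0.3]
width: 0.235
```

Run:
```python
from h import *
go(.4297,.227,.032,-77.3)
snap("d")
def crop(f,x,y,w,h,s): 
    return cv2.resize(cv2.imread(f)[y:y+h,x:x+w],None,fx=s,fy=s,interpolation=cv2.INTER_CUBIC)
cv2.imwrite("pics/d_1.png",np.hstack([crop("pics/d_top.png",150,260,80,90,5),crop("pics/d_side.png",100,130,80,90,5)]))
```

```text
t 9.1 pos [0.4283 0.2288 0.0756] yaw -77.22 tilt [0.0001 0.0001] w 0.235 F [-0.1 -0.   0.3] q [ 25.   5. 124.   0.  51. 102.]
turn [-0.      0.0001  0.0007] shift [ 0.021 -0.01   0.436]
```

View pics/d_1.png

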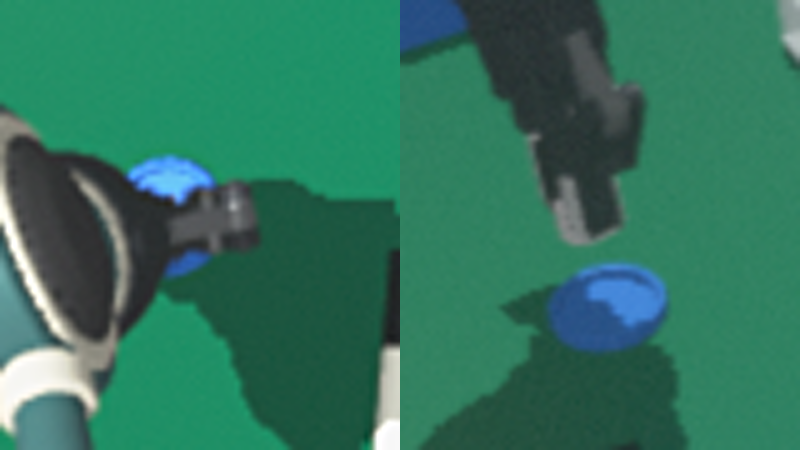

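Request:
{"fn": "move_arm", "kwargs": {
  "series": "0 0 0 0.02 -0.01 0.1 -1; 0 0 0 0.02 -0.01 0.2 -1; 0 0 0 0.02 -0.01 0.3 -1; 0 0 0 0.02 -0.01 0.38 -1; 0 0 0 0.02 -0.01 0.41 -1; 0 0 0 0.02 -0.01 0.425 -1; 0 0 0 0.02 -0.01 0.435 -1; 0 0 0 0.02 -0.01 0.44 -1"
}}

```text
time: 10.0
tool_pos: [0.4296, 0.226, 0.032]
tcp_rot: [-2.453, 1.962, -0.0]
wrist_force: [0.0, -0.2, -0.4]
width: 0.244
```

Run:
```python
from h import *
go(.4297,.227,.032,-77.3)
snap("e")
def crop(f,x,y,w,h,s): 
    return cv2.resize(cv2.imread(f)[y:y+h,x:x+w],None,fx=s,fy=s,interpolation=cv2.INTER_CUBIC)
cv2.imwrite("pics/e_1.png",crop("pics/e_side.png",110,150,70,60,10))
```

```text
t 10.0 pos [0.4296 0.226  0.032 ] yaw -77.29 tilt [0.0005 0.0002] w 0.244 F [ 0.  -0.2 -0.4] q [ 25.   9. 125.   0.  45. 102.]
turn [-0.0002  0.0001  0.0001] shift [-0.01  -0.003 -0.   ]
```

View pics/e_1.png

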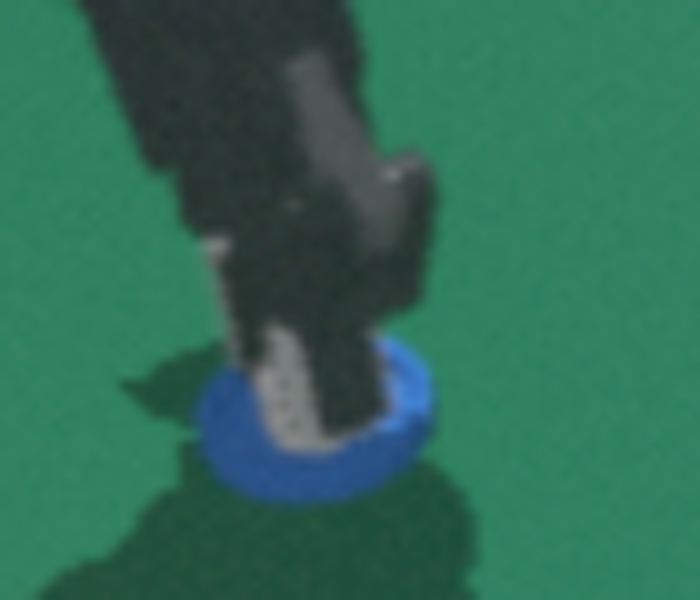

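The coupling is over the dish centre and about to touch the floor. I'll ease down the last millimetre and release.

Request:
{"fn": "move_arm", "kwargs": {
  "series": "0 0 0 -0.01 0 0.003 -1; 0 0 0 -0.01 0 0.006 -1; 0 0 0 -0.01 0 0.008 -1; 0 0 0 -0.01 0 0.008 -1; 0 0 0 -0.01 0 0.008 -0.4; 0 0 0 -0.01 0 0.008 -0.3; 0 0 0 -0.01 0 0.008 -0.2; 0 0 0 -0.01 0 0.008 -0.1"
}}

```text
time: 10.9
tool_pos: [0.4291, 0.2268, 0.031]
tcp_rot: [-2.454, 1.962, 0.0]
wrist_force: [0.4, 0.3, -0.6]
width: 0.454
```

Request:
{"fn": "move_arm", "kwargs": {
  "series": "0 0 0 0 0 -0.05 -0.1; 0 0 0 0 0 -0.1 -0.05; 0 0 0 0 0 -0.2 0.05; 0 0 0 0 0 -0.3 0.05; 0 0 0 0 0 -0.45 0.05; 0 0 0 0.1 0 -0.6 0.05; 0 0 0 0.2 0 -0.75 0.05; 0 0 0 0.35 0 -0.9 0.05"
}}

```text
time: 11.7
tool_pos: [0.4371, 0.1927, 0.1227]
tcp_rot: [-2.453, 1.96, -0.001]
wrist_force: [-1.1, -0.4, 0.2]
width: 0.525
```

Run:
```python
from h import *
go(.4279,-.2699,.12,-78)
snap("f")
def crop(f,x,y,w,h,s): 
    return cv2.resize(cv2.imread(f)[y:y+h,x:x+w],None,fx=s,fy=s,interpolation=cv2.INTER_CUBIC)
cv2.imwrite("pics/f_1.png",np.hstack([crop("pics/f_side.png",110,160,60,60,6),crop("pics/f_top.png",395,285,55,60,6)]))
cv2.imwrite("pics/f_2.png",crop("pics/f_side.png",185,345,75,70,8))
cv2.imwrite("pics/f_3.png",crop("pics/f_top.png",395,285,55,50,12))
```

```text
t 11.7 pos [0.4371 0.1927 0.1227] yaw -77.24 tilt [0.0013 0.0007] w 0.525 F [-1.1 -0.4  0.2] q [ 21.   1. 123.   0.  56.  98.]
turn [-0.0007  0.0002  0.0063] shift [4.492 1.112 0.024]
```

View pics/f_1.png

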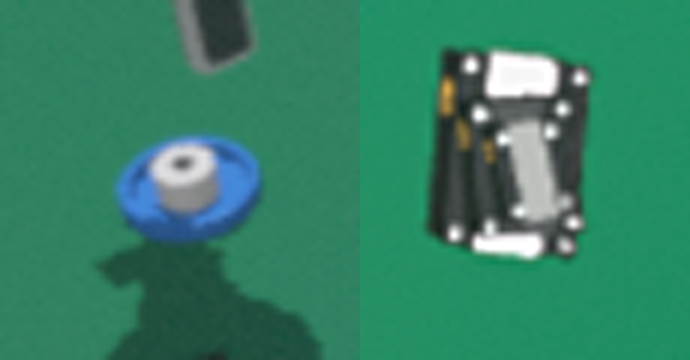

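View pics/f_2.png

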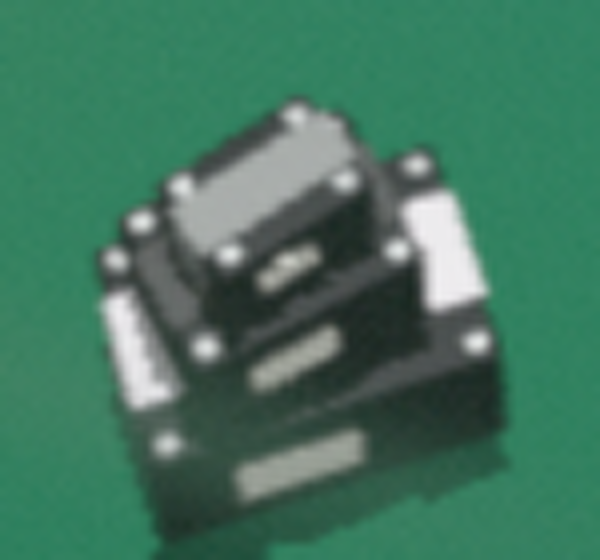

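View pics/f_3.png

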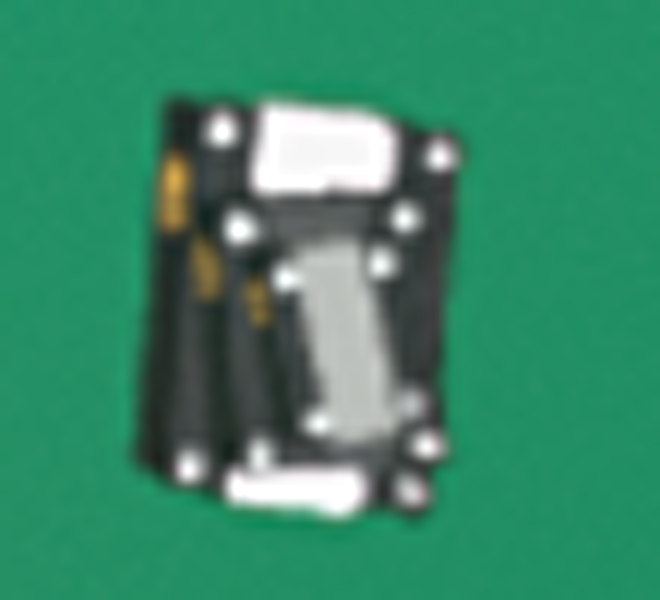

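The coupling stands upright near the dish centre (side crop at about (185,180)), and the small servo has not moved. Back to the pile.

Request:
{"fn": "move_arm", "kwargs": {
  "series": "0 0 0 0.08 0.02 0 0.06; 0 0 0 0.2 0.05 0 0.06; 0 0 0 0.33 0.08 0 0.06; 0 0 0 0.46 0.11 0 0.06; 0 0 0 0.6 0.15 0 0.06; 0 0 0 0.73 0.18 0 0.06; 0 0 0 0.86 0.21 0 0.06; 0 0 0 1 0.25 0 0.06"
}}

```text
time: 12.6
tool_pos: [0.4344, 0.0884, 0.1208]
tcp_rot: [2.453, -1.962, -0.0]
wrist_force: [-0.1, -0.2, 0.7]
width: 0.528
```

Request:
{"fn": "move_arm", "kwargs": {
  "series": "0 0 0 0.12 0.03 0 0.06; 0 0 0 0.25 0.06 0 0.06; 0 0 0 0.38 0.09 0 0.06; 0 0 0 0.5 0.12 0 0.06; 0 0 0 0.62 0.15 0 0.06; 0 0 0 0.75 0.18 0 0.06; 0 0 0 0.88 0.21 0 0.06; 0 0 0 1 0.25 0 0.06"
}}

```text
time: 13.4
tool_pos: [0.4321, -0.0145, 0.121]
tcp_rot: [-2.454, 1.962, -0.0]
wrist_force: [-0.5, -0.2, 0.2]
width: 0.528
```

Request:
{"fn": "move_arm", "kwargs": {
  "series": "0 0 0 0.12 0.03 0 0.06; 0 0 0 0.25 0.06 0 0.06; 0 0 0 0.38 0.09 0 0.06; 0 0 0 0.5 0.12 0 0.06; 0 0 0 0.62 0.15 0 0.06; 0 0 0 0.75 0.18 0 0.06; 0 0 0 0.88 0.21 0 0.06; 0 0 0 1 0.25 0 0.06"
}}

```text
time: 14.2
tool_pos: [0.4297, -0.1177, 0.121]
tcp_rot: [-2.454, 1.962, -0.0]
wrist_force: [0.6, 0.2, 0.2]
width: 0.53
```

Request:
{"fn": "move_arm", "kwargs": {
  "series": "0 0 0 0.12 0.03 0 0.06; 0 0 0 0.25 0.06 0 0.06; 0 0 0 0.38 0.09 0 0.06; 0 0 0 0.5 0.12 0 0.06; 0 0 0 0.62 0.15 0 0.06; 0 0 0 0.75 0.18 0 0.06; 0 0 0 0.88 0.21 0 0.06; 0 0 0 1 0.25 0 0.06"
}}

```text
time: 15.0
tool_pos: [0.4273, -0.2208, 0.121]
tcp_rot: [-2.454, 1.962, -0.0]
wrist_force: [0.6, -0.0, 0.6]
width: 0.53
```

Request:
{"fn": "move_arm", "kwargs": {
  "series": "0 0 0.006 0.12 0.03 0 0.06; 0 0 0.006 0.25 0.06 0 0.06; 0 0 0.006 0.38 0.09 0 0.06; 0 0 0.006 0.47 0.12 0 0.06; 0 0 0.006 0.47 0.12 0 0.06; 0 0 0.006 0.47 0.12 0 0.06; 0 0 0.006 0.47 0.12 0 0.06; 0 0 0.006 0.47 0.12 0 0.06"
}}

```text
time: 15.8
tool_pos: [0.4259, -0.2675, 0.1209]
tcp_rot: [-2.442, 1.977, 0.0]
wrist_force: [0.8, 0.0, 1.0]
width: 0.534
```

Run:
```python
from h import *
go(.4279,-.2699,.08,-78)
```

```text
t 15.8 pos [ 0.4259 -0.2675  0.1209] yaw -77.98 tilt [-0.0001  0.0003] w 0.534 F [0.8 0.  1. ] q [-35.   4. 120.   0.  56.  43.]
turn [0.     0.0001 0.0002] shift [ 0.028 -0.015  0.409]
```

Request:
{"fn": "move_arm", "kwargs": {
  "series": "0 0 0 0.027 -0.015 0.1 0.06; 0 0 0 0.027 -0.015 0.2 0.06; 0 0 0 0.027 -0.015 0.3 0.06; 0 0 0 0.027 -0.015 0.38 0.06; 0 0 0 0.027 -0.015 0.405 -0.1; 0 0 0 0.027 -0.015 0.405 -0.2; 0 0 0 0.027 -0.015 0.405 -0.3; 0 0 0 0.027 -0.015 0.405 -0.4"
}}

```text
time: 16.6
tool_pos: [0.4283, -0.2707, 0.0809]
tcp_rot: [-2.441, 1.977, -0.001]
wrist_force: [-0.5, 0.7, 0.6]
width: 0.3
```

Request:
{"fn": "move_arm", "kwargs": {
  "series": "0 0 0 0 0 0 -0.6; 0 0 0 0 0 0 -1; 0 0 0 0 0 0 -1; 0 0 0 0 0 0 -1; 0 0 0 0 0 0 -1; 0 0 0 0 0 -0.05 -1; 0 0 0 0 0 -0.12 -1; 0 0 0 0 0 -0.2 -1"
}}

```text
time: 17.4
tool_pos: [0.4274, -0.27, 0.1005]
tcp_rot: [2.441, -1.977, -0.002]
wrist_force: [-0.2, 1.1, -0.3]
width: 0.27
```

Run:
```python
from h import *
go(.636,.1396,.13,-88)
snap("g")
def crop(f,x,y,w,h,s): 
    return cv2.resize(cv2.imread(f)[y:y+h,x:x+w],None,fx=s,fy=s,interpolation=cv2.INTER_CUBIC)
cv2.imwrite("pics/g_1.png",crop("pics/g_side.png",175,315,85,90,7))
```

```text
t 17.4 pos [ 0.4274 -0.27    0.1005] yaw -78.01 tilt [-0.0012  0.0008] w 0.27 F [-0.2  1.1 -0.3] q [-35.   6. 121.  -0.  54.  43.]
turn [0.0005 0.0005 0.0833] shift [-3.574 -2.891 -0.294]
```

View pics/g_1.png

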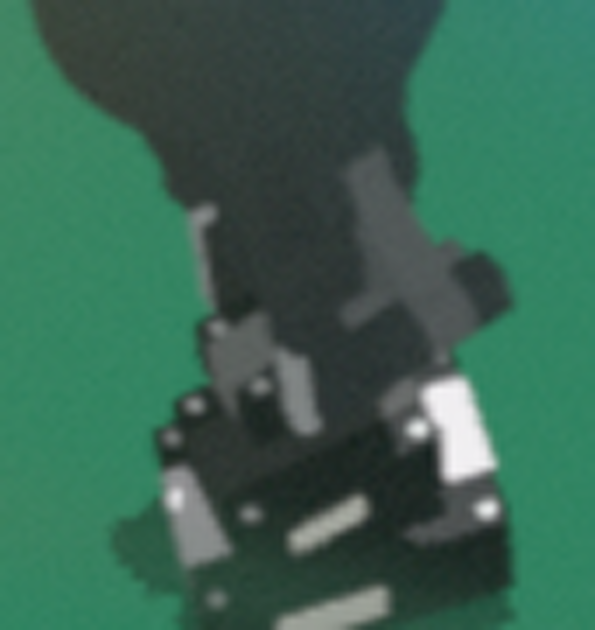

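The small servo is held, slightly above the medium one. I'll take it to the small tray at (.636,.140).

Request:
{"fn": "move_arm", "kwargs": {
  "series": "0 0 0 0 0 -0.1 -1; 0 0 0 -0.1 -0.08 -0.2 -1; 0 0 0 -0.25 -0.2 -0.3 -1; 0 0 0 -0.4 -0.32 -0.35 -1; 0 0 0 -0.55 -0.44 -0.35 -1; 0 0 0 -0.7 -0.56 -0.35 -1; 0 0 0 -0.85 -0.68 -0.35 -1; 0 0 0 -1 -0.8 -0.35 -1"
}}

```text
time: 18.3
tool_pos: [0.4861, -0.1545, 0.1364]
tcp_rot: [-2.441, 1.977, -0.001]
wrist_force: [-0.2, -0.1, -0.1]
width: 0.273
```

Request:
{"fn": "move_arm", "kwargs": {
  "series": "0 0 0 -0.12 -0.1 0 -1; 0 0 0 -0.25 -0.2 0 -1; 0 0 0 -0.38 -0.3 0 -1; 0 0 0 -0.5 -0.4 0 -1; 0 0 0 -0.62 -0.5 0 -1; 0 0 0 -0.75 -0.6 0 -1; 0 0 0 -0.88 -0.7 0 -1; 0 0 0 -1 -0.8 0 -1"
}}

```text
time: 19.1
tool_pos: [0.5434, -0.0402, 0.1355]
tcp_rot: [-2.441, 1.977, 0.0]
wrist_force: [0.8, 0.9, 0.1]
width: 0.274
```

Request:
{"fn": "move_arm", "kwargs": {
  "series": "0 0 0 -0.12 -0.1 0 -1; 0 0 0 -0.25 -0.2 0 -1; 0 0 0 -0.38 -0.3 0 -1; 0 0 0 -0.5 -0.4 0 -1; 0 0 0 -0.62 -0.5 0 -1; 0 0 0 -0.75 -0.6 0 -1; 0 0 0 -0.88 -0.7 0 -1; 0 0 0 -1 -0.8 0 -1"
}}

```text
time: 19.9
tool_pos: [0.6009, 0.0742, 0.1355]
tcp_rot: [2.441, -1.977, -0.0]
wrist_force: [-0.1, -0.4, -0.8]
width: 0.272
```

Request:
{"fn": "move_arm", "kwargs": {
  "series": "0 0 0.01 -0.1 -0.1 0.05 -1; 0 0 0.03 -0.2 -0.2 0.15 -1; 0 0 0.05 -0.3 -0.3 0.25 -1; 0 0 0.07 -0.45 -0.4 0.35 -1; 0 0 0.083 -0.55 -0.49 0.45 -1; 0 0 0.083 -0.57 -0.49 0.5 -1; 0 0 0.083 -0.57 -0.49 0.5 -1; 0 0 0.083 -0.57 -0.49 0.5 -1"
}}

```text
time: 20.7
tool_pos: [0.6362, 0.1386, 0.0855]
tcp_rot: [2.26, -2.181, -0.0]
wrist_force: [0.4, -0.1, 0.4]
width: 0.272
```

Run:
```python
from h import *
go(.636,.1396,.032,-88)
snap("i")
def crop(f,x,y,w,h,s): 
    return cv2.resize(cv2.imread(f)[y:y+h,x:x+w],None,fx=s,fy=s,interpolation=cv2.INTER_CUBIC)
cv2.imwrite("pics/i_1.png",np.hstack([crop("pics/i_top.png",190,170,80,90,5),crop("pics/i_side.png",200,130,80,90,5)]))
```

```text
t 20.7 pos [0.6362 0.1386 0.0855] yaw -87.94 tilt [-0.0005 -0.0004] w 0.272 F [ 0.4 -0.1  0.4] q [ 10.  21. 103.  -0.  56.  98.]
turn [ 0.0003 -0.0002  0.0005] shift [-0.01   0.001  0.535]
```

View pics/i_1.png

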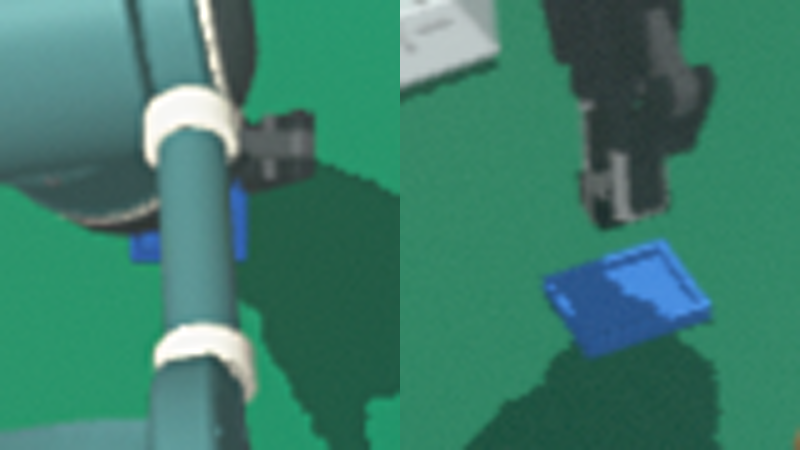

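Request:
{"fn": "move_arm", "kwargs": {
  "series": "0 0 0 -0.01 0 0.1 -1; 0 0 0 -0.01 0 0.2 -1; 0 0 0 -0.01 0 0.3 -1; 0 0 0 -0.01 0 0.4 -1; 0 0 0 -0.01 0 0.48 -1; 0 0 0 -0.01 0 0.52 -1; 0 0 0 -0.01 0 0.53 -1; 0 0 0 -0.01 0 0.535 -1"
}}

```text
time: 21.6
tool_pos: [0.6363, 0.1398, 0.0321]
tcp_rot: [2.26, -2.181, -0.001]
wrist_force: [-3.1, -0.7, 3.2]
width: 0.275
```

Run:
```python
from h import *
go(.636,.1396,.0315,-88)
```

```text
t 21.6 pos [0.6363 0.1398 0.0321] yaw -87.97 tilt [-0.0006 -0.0001] w 0.275 F [-3.1 -0.7  3.2] q [ 10.  25. 105.   0.  51.  98.]
turn [ 0.0003 -0.      0.0002] shift [0.002 0.003 0.006]
```

Run:
```python
from h import *
snap("j")
def crop(f,x,y,w,h,s): 
    return cv2.resize(cv2.imread(f)[y:y+h,x:x+w],None,fx=s,fy=s,interpolation=cv2.INTER_CUBIC)
cv2.imwrite("pics/j_1.png",crop("pics/j_side.png",215,150,60,60,10))
```

```text
(no output)
```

View pics/j_1.png

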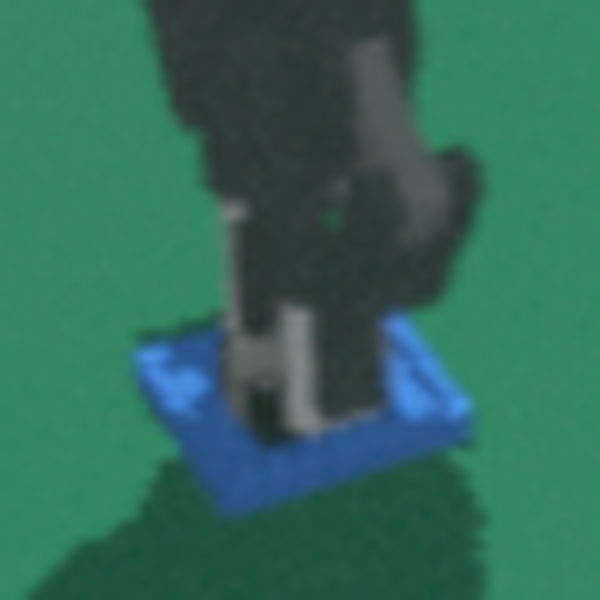

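The servo is inside the tray at about (260,400) and touching, at about 3 N. Releasing.

Request:
{"fn": "move_arm", "kwargs": {
  "series": "0 0 0 0 0 0.002 -1; 0 0 0 0 0 0.002 -0.4; 0 0 0 0 0 0.002 -0.3; 0 0 0 0 0 0 -0.2; 0 0 0 0 0 -0.02 -0.1; 0 0 0 0 0 -0.1 0; 0 0 0 0 0 -0.25 0.1; 0 0 0 0 0 -0.4 0.3"
}}

```text
time: 22.5
tool_pos: [0.6367, 0.1399, 0.0735]
tcp_rot: [-2.26, 2.181, -0.0]
wrist_force: [0.0, 0.7, 0.6]
width: 0.646
```

Request:
{"fn": "move_arm", "kwargs": {
  "series": "0 0 0 0.05 0.04 -0.15 0.3; 0 0 0 0.15 0.12 -0.3 0.3; 0 0 0 0.3 0.24 -0.5 0.3; 0 0 0 0.45 0.36 -0.6 0.3; 0 0 0 0.6 0.48 -0.6 0.3; 0 0 0 0.75 0.6 -0.6 0.3; 0 0 0 0.88 0.7 -0.6 0.3; 0 0 0 1 0.8 -0.6 0.3"
}}

```text
time: 23.3
tool_pos: [0.5585, 0.0359, 0.1312]
tcp_rot: [2.259, -2.181, -0.002]
wrist_force: [-0.5, 0.3, 0.3]
width: 0.65
```

Run:
```python
from h import *
go(.4275,-.2712,.12,-84.8)
snap("k")
def crop(f,x,y,w,h,s): 
    return cv2.resize(cv2.imread(f)[y:y+h,x:x+w],None,fx=s,fy=s,interpolation=cv2.INTER_CUBIC)
cv2.imwrite("pics/k_1.png",np.hstack([crop("pics/k_side.png",215,160,60,60,6),crop("pics/k_top.png",200,180,60,60,6)]))
cv2.imwrite("pics/k_2.png",np.hstack([crop("pics/k_side.png",185,350,65,65,6),crop("pics/k_top.png",395,280,65,65,6)]))
```

```text
t 23.3 pos [0.5585 0.0359 0.1312] yaw -87.99 tilt [-0.0015 -0.    ] w 0.65 F [-0.5  0.3  0.3] q [  1.   9. 113.   0.  58.  89.]
turn [ 0.0007  0.     -0.0266] shift [3.023 1.416 0.114]
```

View pics/k_1.png

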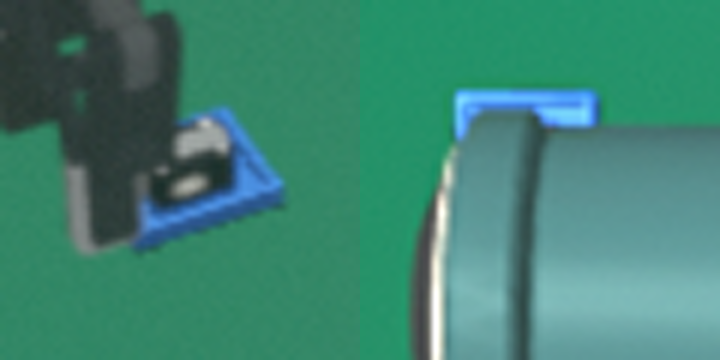

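View pics/k_2.png

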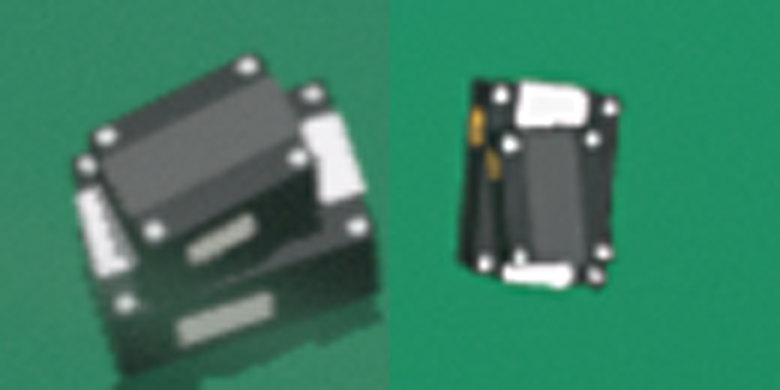

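The small servo lies flat in its tray (side crop at about (190,165)). The medium servo's screws are where they were, so its pose still holds.

Request:
{"fn": "move_arm", "kwargs": {
  "series": "0 0 0 0.12 0.06 0 0.3; 0 0 0 0.25 0.12 0 0.3; 0 0 0 0.38 0.18 0 0.3; 0 0 0 0.5 0.24 0 0.3; 0 0 0 0.62 0.3 0 0.3; 0 0 0 0.75 0.36 0 0.3; 0 0 0 0.88 0.42 0 0.3; 0 0 0 1 0.48 0 0.3"
}}

```text
time: 24.2
tool_pos: [0.5151, -0.0658, 0.132]
tcp_rot: [2.26, -2.182, 0.0]
wrist_force: [0.0, -0.4, 0.9]
width: 0.654
```

Request:
{"fn": "move_arm", "kwargs": {
  "series": "0 0 0 0.12 0.06 0 0.3; 0 0 0 0.25 0.12 0 0.3; 0 0 0 0.38 0.18 0 0.3; 0 0 0 0.5 0.24 0 0.3; 0 0 0 0.62 0.3 0 0.3; 0 0 0 0.75 0.36 0 0.3; 0 0 0 0.88 0.42 0 0.3; 0 0 0 1 0.48 0 0.3"
}}

```text
time: 25.0
tool_pos: [0.4707, -0.1674, 0.132]
tcp_rot: [-2.26, 2.182, -0.0]
wrist_force: [-0.1, 0.1, -0.2]
width: 0.654
```

Request:
{"fn": "move_arm", "kwargs": {
  "series": "0 0 -0.01 0.12 0.06 0.02 0.3; 0 0 -0.02 0.25 0.12 0.05 0.3; 0 0 -0.027 0.4 0.18 0.1 0.3; 0 0 -0.027 0.55 0.24 0.1 0.3; 0 0 -0.027 0.7 0.3 0.1 0.3; 0 0 -0.027 0.85 0.38 0.1 0.3; 0 0 -0.027 0.99 0.46 0.1 0.3; 0 0 -0.027 0.99 0.46 0.1 0.3"
}}

```text
time: 25.8
tool_pos: [0.4278, -0.2685, 0.122]
tcp_rot: [2.319, -2.119, 0.0]
wrist_force: [1.0, 0.6, 0.3]
width: 0.647
```

Run:
```python
from h import *
go(.4275,-.2712,.059,-84.8)
```

```text
t 25.8 pos [ 0.4278 -0.2685  0.122 ] yaw -84.85 tilt [-0.0001 -0.0005] w 0.647 F [1.  0.6 0.3] q [-35.   4. 120.  -0.  56.  50.]
turn [ 0.0001 -0.0002 -0.0004] shift [0.026 0.006 0.63 ]
```

Request:
{"fn": "move_arm", "kwargs": {
  "series": "0 0 0 0.026 0.005 0.12 0.3; 0 0 0 0.026 0.005 0.24 0.3; 0 0 0 0.026 0.005 0.36 0.3; 0 0 0 0.026 0.005 0.48 0.3; 0 0 0 0.026 0.005 0.58 0.3; 0 0 0 0.026 0.005 0.63 0.2; 0 0 0 0.026 0.005 0.63 0.1; 0 0 0 0.026 0.005 0.63 0",
  "squeeze": 40
}}

```text
time: 26.6
tool_pos: [0.4287, -0.2695, 0.0591]
tcp_rot: [-2.321, 2.117, -0.0]
wrist_force: [-1.1, 0.1, -0.0]
width: 0.498
```

Request:
{"fn": "move_arm", "kwargs": {
  "series": "0 0 0 0 0 0 -0.2; 0 0 0 0 0 0 -0.5; 0 0 0 0 0 0 -1; 0 0 0 0 0 0 -1; 0 0 0 0 0 0 -1; 0 0 0 0 0 -0.05 -1; 0 0 0 0 0 -0.12 -1; 0 0 0 0 0 -0.2 -1"
}}

```text
time: 27.4
tool_pos: [0.428, -0.2691, 0.0791]
tcp_rot: [2.321, -2.117, -0.002]
wrist_force: [0.5, -0.5, -0.2]
width: 0.41
```

Run:
```python
from h import *
go(.4445,-.0014,.12,-76.5)
snap("l")
def crop(f,x,y,w,h,s): 
    return cv2.resize(cv2.imread(f)[y:y+h,x:x+w],None,fx=s,fy=s,interpolation=cv2.INTER_CUBIC)
cv2.imwrite("pics/l_1.png",crop("pics/l_side.png",175,325,85,90,7))
```

```text
t 27.4 pos [ 0.428  -0.2691  0.0791] yaw -84.73 tilt [-0.001   0.0007] w 0.41 F [ 0.5 -0.5 -0.2] q [-35.   7. 121.  -0.  51.  50.]
turn [ 0.0004  0.0004 -0.0686] shift [-2.651 -0.41  -0.407]
```

View pics/l_1.png

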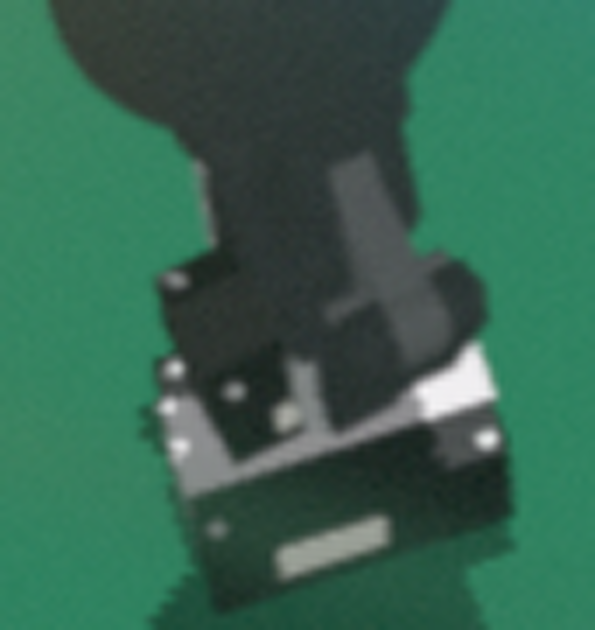

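Request:
{"fn": "move_arm", "kwargs": {
  "series": "0 0 0 0 0 -0.1 -1; 0 0 0 -0.1 -0.01 -0.2 -1; 0 0 0 -0.25 -0.03 -0.3 -1; 0 0 0 -0.4 -0.06 -0.4 -1; 0 0 0 -0.55 -0.08 -0.4 -1; 0 0 0 -0.7 -0.11 -0.4 -1; 0 0 0 -0.85 -0.13 -0.4 -1; 0 0 0 -1 -0.15 -0.4 -1"
}}

```text
time: 28.3
tool_pos: [0.4338, -0.1667, 0.1184]
tcp_rot: [2.321, -2.116, -0.002]
wrist_force: [0.6, 0.9, -0.3]
width: 0.407
```

Request:
{"fn": "move_arm", "kwargs": {
  "series": "0 0 0 -0.12 -0.02 0 -1; 0 0 0 -0.25 -0.04 0 -1; 0 0 0 -0.38 -0.06 0 -1; 0 0 0 -0.5 -0.08 0 -1; 0 0 0 -0.62 -0.1 0 -1; 0 0 0 -0.75 -0.12 0 -1; 0 0 0 -0.88 -0.14 0 -1; 0 0 0 -1 -0.15 0 -1"
}}

```text
time: 29.1
tool_pos: [0.4401, -0.0664, 0.119]
tcp_rot: [-2.321, 2.117, -0.0]
wrist_force: [0.5, -0.8, -0.9]
width: 0.405
```

Request:
{"fn": "move_arm", "kwargs": {
  "series": "0 0 -0.02 -0.1 -0.02 0.05 -1; 0 0 -0.04 -0.25 -0.04 0.1 -1; 0 0 -0.06 -0.4 -0.06 0.2 -1; 0 0 -0.068 -0.55 -0.09 0.3 -1; 0 0 -0.068 -0.65 -0.11 0.4 -1; 0 0 -0.068 -0.65 -0.11 0.5 -1; 0 0 -0.068 -0.65 -0.11 0.5 -1; 0 0 -0.068 -0.65 -0.11 0.5 -1"
}}

```text
time: 29.9
tool_pos: [0.4447, -0.0021, 0.0686]
tcp_rot: [2.465, -1.946, -0.001]
wrist_force: [-0.8, -0.5, -0.8]
width: 0.41
```

Run:
```python
from h import *
go(.4445,-.0014,.0325,-76.5)
snap("m")
def crop(f,x,y,w,h,s): 
    return cv2.resize(cv2.imread(f)[y:y+h,x:x+w],None,fx=s,fy=s,interpolation=cv2.INTER_CUBIC)
cv2.imwrite("pics/m_1.png",crop("pics/m_side.png",130,200,90,90,7))
```

```text
t 29.9 pos [ 0.4447 -0.0021  0.0686] yaw -76.58 tilt [-0.001  -0.0002] w 0.41 F [-0.8 -0.5 -0.8] q [ -3.   2. 129.  -0.  49.  73.]
turn [ 0.0005  0.     -0.0007] shift [-0.007 -0.     0.361]
```

View pics/m_1.png

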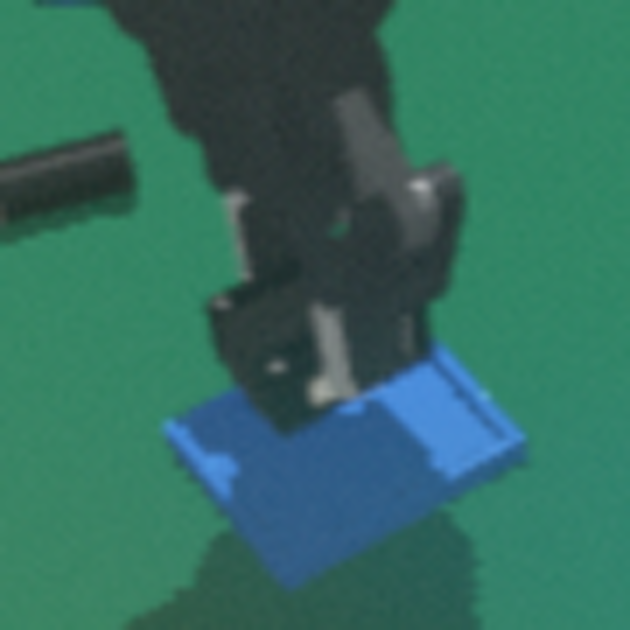

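The medium servo is level over its tray and square with it. Lowering.

Request:
{"fn": "move_arm", "kwargs": {
  "series": "0 0 0 -0.007 0 0.1 -1; 0 0 0 -0.007 0 0.2 -1; 0 0 0 -0.007 0 0.28 -1; 0 0 0 -0.007 0 0.33 -1; 0 0 0 -0.007 0 0.35 -1; 0 0 0 -0.007 0 0.36 -1; 0 0 0 -0.007 0 0.364 -1; 0 0 0 -0.007 0 0.368 -1"
}}

```text
time: 30.8
tool_pos: [0.4449, -0.0011, 0.0327]
tcp_rot: [2.466, -1.946, -0.0]
wrist_force: [-4.4, -0.2, 7.7]
width: 0.412
```

Run:
```python
from h import *
go(.4445,-.0014,.032,-76.5)
```

```text
t 30.8 pos [ 0.4449 -0.0011  0.0327] yaw -76.56 tilt [-0.0001 -0.    ] w 0.412 F [-4.4 -0.2  7.7] q [ -3.   5. 130.  -0.  45.  73.]
turn [ 0.      0.     -0.0005] shift [0.003 0.004 0.007]
```

Contact at about 8 N. Releasing and retreating.

Request:
{"fn": "move_arm", "kwargs": {
  "series": "0 0 0 0 0 -0.003 -1; 0 0 0 0 0 -0.003 -0.1; 0 0 0 0 0 -0.003 0; 0 0 0 0 0 -0.003 0.1; 0 0 0 0 0 -0.02 0.2; 0 0 0 0 0 -0.1 0.3; 0 0 0 0 0 -0.25 0.4; 0 0 0 0 0 -0.4 0.5"
}}

```text
time: 31.6
tool_pos: [0.4446, -0.0011, 0.0729]
tcp_rot: [2.466, -1.946, -0.001]
wrist_force: [0.2, 0.1, 0.6]
width: 0.753
```

Request:
{"fn": "move_arm", "kwargs": {
  "series": "0 0 0 0.05 0 -0.12 0.5; 0 0 0 0.15 0.01 -0.24 0.5; 0 0 0 0.3 0.02 -0.36 0.5; 0 0 0 0.45 0.03 -0.4 0.5; 0 0 0 0.6 0.04 -0.4 0.5; 0 0 0 0.75 0.06 -0.4 0.5; 0 0 0 0.88 0.08 -0.4 0.5; 0 0 0 1 0.1 -0.4 0.5"
}}

```text
time: 32.4
tool_pos: [0.4583, -0.1019, 0.1124]
tcp_rot: [2.465, -1.947, 0.0]
wrist_force: [0.2, 0.2, -0.5]
width: 0.748
```

Run:
```python
from h import *
go(.430,-.2735,.11,-94.9)
snap("n")
def crop(f,x,y,w,h,s): 
    return cv2.resize(cv2.imread(f)[y:y+h,x:x+w],None,fx=s,fy=s,interpolation=cv2.INTER_CUBIC)
cv2.imwrite("pics/n_1.png",np.hstack([crop("pics/n_side.png",150,230,60,60,6),crop("pics/n_top.png",260,270,60,60,6)]))
cv2.imwrite("pics/n_2.png",np.hstack([crop("pics/n_side.png",185,350,65,65,6),crop("pics/n_top.png",395,280,65,65,6)]))
```

```text
t 32.4 pos [ 0.4583 -0.1019  0.1124] yaw -76.6 tilt [ 0.0001 -0.0001] w 0.748 F [ 0.2  0.2 -0.5] q [-16.   1. 124.  -0.  55.  61.]
turn [-0.000e+00 -1.000e-04  1.525e-01] shift [1.603 0.673 0.024]
```

View pics/n_1.png

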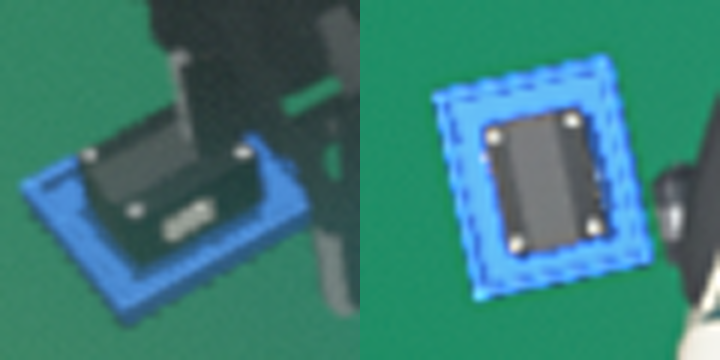

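View pics/n_2.png

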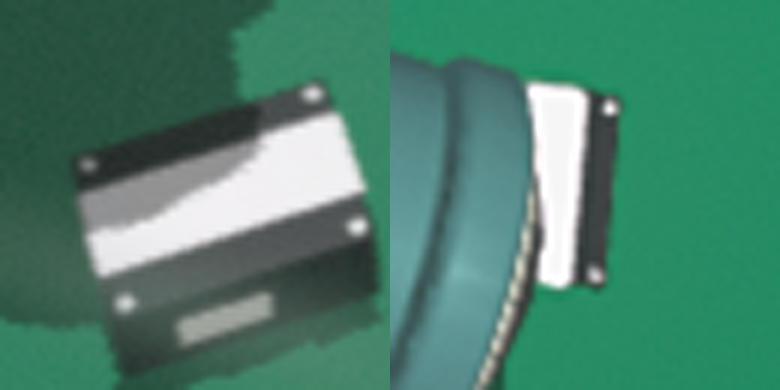

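The medium servo is flat, centred and square in its tray. The large servo has not moved.

Request:
{"fn": "move_arm", "kwargs": {
  "series": "0 0 0.03 0.12 0.05 0 0.5; 0 0 0.06 0.25 0.1 0 0.5; 0 0 0.09 0.38 0.16 0 0.5; 0 0 0.12 0.5 0.21 0 0.5; 0 0 0.1525 0.62 0.26 0 0.5; 0 0 0.1525 0.75 0.31 0 0.5; 0 0 0.1525 0.87 0.36 0 0.5; 0 0 0.1525 1 0.42 0 0.5"
}}

```text
time: 33.3
tool_pos: [0.4405, -0.2084, 0.1122]
tcp_rot: [-2.127, 2.312, 0.0]
wrist_force: [-0.1, 0.1, -0.3]
width: 0.749
```

Run:
```python
from h import *
go(.430,-.2735,.11,-94.9)
```

```text
t 33.3 pos [ 0.4405 -0.2084  0.1122] yaw -94.79 tilt [0.     0.0001] w 0.749 F [-0.1  0.1 -0.3] q [-28.   3. 122.   0.  55.  67.]
turn [0.     0.0001 0.001 ] shift [0.658 0.051 0.022]
```

Request:
{"fn": "move_arm", "kwargs": {
  "series": "0 0 0 0.15 0.01 0 0.5; 0 0 0 0.3 0.02 0 0.5; 0 0 0 0.45 0.03 0 0.5; 0 0 0 0.6 0.05 0 0.5; 0 0 0 0.655 0.05 0.05 0.5; 0 0 0 0.655 0.05 0.1 0.5; 0 0 0 0.655 0.05 0.15 0.5; 0 0 0 0.655 0.05 0.2 0.5"
}}

```text
time: 34.1
tool_pos: [0.4298, -0.2718, 0.0913]
tcp_rot: [2.126, -2.313, -0.002]
wrist_force: [-0.6, -1.0, 0.5]
width: 0.753
```

Run:
```python
from h import *
go(.430,-.2735,.031,-94.9)
```

```text
t 34.1 pos [ 0.4298 -0.2718  0.0913] yaw -94.85 tilt [-0.0008  0.0008] w 0.753 F [-0.6 -1.   0.5] q [-35.   7. 121.   0.  53.  60.]
turn [0.0004 0.0004 0.0005] shift [ 0.017 -0.004  0.603]
```

Request:
{"fn": "move_arm", "kwargs": {
  "series": "0 0 0 0.015 0 0.12 0.5; 0 0 0 0.015 0 0.24 0.5; 0 0 0 0.015 0 0.36 0.5; 0 0 0 0.015 0 0.48 0.5; 0 0 0 0.015 0 0.57 0.5; 0 0 0 0.015 0 0.605 0.4; 0 0 0 0.015 0 0.605 0.3; 0 0 0 0.015 0 0.605 0.2",
  "squeeze": 60
}}

```text
time: 34.9
tool_pos: [0.4302, -0.2742, 0.0319]
tcp_rot: [-2.125, 2.314, -0.001]
wrist_force: [0.6, 0.5, 0.2]
width: 0.6
```

Request:
{"fn": "move_arm", "kwargs": {
  "series": "0 0 0 0 0 0 0.1; 0 0 0 0 0 0 -0.2; 0 0 0 0 0 0 -1; 0 0 0 0 0 0 -1; 0 0 0 0 0 0 -1; 0 0 0 0 0 -0.05 -1; 0 0 0 0 0 -0.12 -1; 0 0 0 0 0 -0.2 -1"
}}

```text
time: 35.7
tool_pos: [0.4294, -0.2736, 0.0517]
tcp_rot: [2.125, -2.314, -0.002]
wrist_force: [0.2, -0.2, -1.9]
width: 0.52
```

Run:
```python
from h import *
go(.6068,-.133,.1,-80.8)
snap("o")
def crop(f,x,y,w,h,s): 
    return cv2.resize(cv2.imread(f)[y:y+h,x:x+w],None,fx=s,fy=s,interpolation=cv2.INTER_CUBIC)
cv2.imwrite("pics/o_1.png",crop("pics/o_side.png",175,325,85,90,7))
```

```text
t 35.7 pos [ 0.4294 -0.2736  0.0517] yaw -94.87 tilt [-0.0011  0.0008] w 0.52 F [ 0.2 -0.2 -1.9] q [-35.  10. 122.  -0.  48.  60.]
turn [ 0.0005  0.0004 -0.1172] shift [-1.552 -1.648 -0.484]
```

View pics/o_1.png

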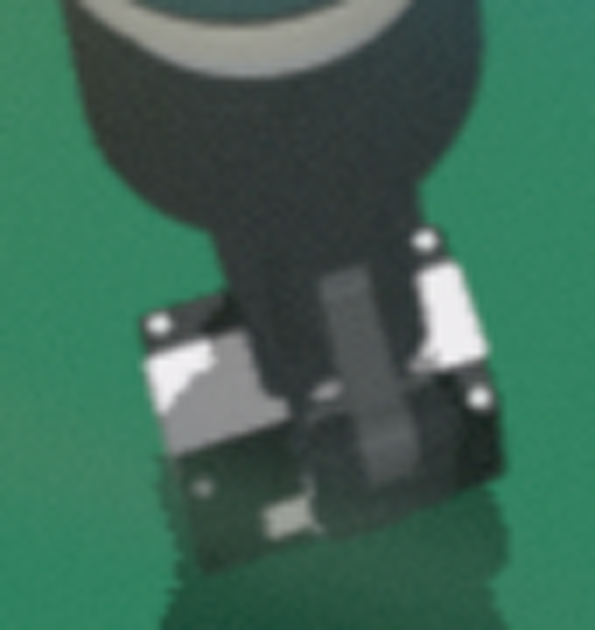

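The large servo is held level. On to the large blue tray.

Request:
{"fn": "move_arm", "kwargs": {
  "series": "0 0 0 0 0 -0.1 -1; 0 0 0 -0.05 -0.06 -0.2 -1; 0 0 0 -0.15 -0.16 -0.3 -1; 0 0 0 -0.28 -0.3 -0.4 -1; 0 0 0 -0.42 -0.44 -0.48 -1; 0 0 0 -0.56 -0.6 -0.48 -1; 0 0 0 -0.72 -0.76 -0.48 -1; 0 0 0 -0.88 -0.93 -0.48 -1"
}}

```text
time: 36.6
tool_pos: [0.5319, -0.1928, 0.1008]
tcp_rot: [-2.125, 2.313, -0.002]
wrist_force: [0.9, -0.0, -1.0]
width: 0.524
```

Request:
{"fn": "move_arm", "kwargs": {
  "series": "0 0 -0.03 -0.14 -0.14 0 -1; 0 0 -0.06 -0.28 -0.3 0 -1; 0 0 -0.09 -0.42 -0.45 0 -1; 0 0 -0.117 -0.55 -0.6 0 -1; 0 0 -0.117 -0.64 -0.68 0.1 -1; 0 0 -0.117 -0.67 -0.715 0.2 -1; 0 0 -0.117 -0.67 -0.715 0.3 -1; 0 0 -0.117 -0.67 -0.715 0.3 -1"
}}

```text
time: 37.4
tool_pos: [0.6044, -0.1331, 0.0667]
tcp_rot: [2.389, -2.036, -0.008]
wrist_force: [-0.2, 0.2, -1.9]
width: 0.523
```

Run:
```python
from h import *
go(.6068,-.133,.035,-80.8)
snap("p")
def crop(f,x,y,w,h,s): 
    return cv2.resize(cv2.imread(f)[y:y+h,x:x+w],None,fx=s,fy=s,interpolation=cv2.INTER_CUBIC)
cv2.imwrite("pics/p_1.png",crop("pics/p_side.png",235,210,100,110,6))
```

```text
t 37.4 pos [ 0.6044 -0.1331  0.0667] yaw -80.86 tilt [-0.0056  0.0012] w 0.523 F [-0.2  0.2 -1.9] q [-15.  19. 108.  -0.  53.  66.]
turn [ 0.0025  0.001  -0.0005] shift [ 0.003 -0.026  0.317]
```

View pics/p_1.png

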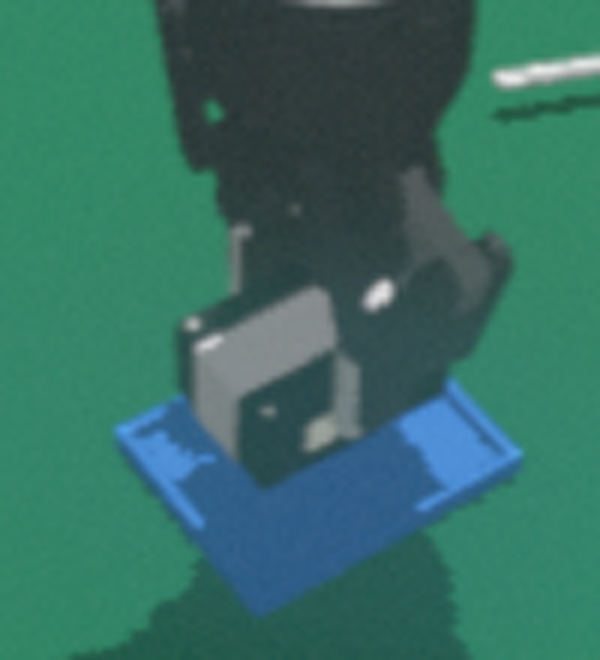

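Request:
{"fn": "move_arm", "kwargs": {
  "series": "0 0 0 0 0 0 -1; 0 0 0 0 0 0.03 -1; 0 0 0 0 0 0.08 -1; 0 0 0 0 0 0.13 -1; 0 0 0 0 0 0.18 -1; 0 0 0 0 0 0.22 -1; 0 0 0 0 0 0.22 -1; 0 0 0 0 0 0.22 -1"
}}

```text
time: 38.3
tool_pos: [0.6069, -0.1335, 0.0474]
tcp_rot: [2.392, -2.037, -0.001]
wrist_force: [-0.4, 0.5, -1.0]
width: 0.526
```

Run:
```python
from h import *
go(.6068,-.133,.0345,-80.8)
```

```text
t 38.3 pos [ 0.6069 -0.1335  0.0474] yaw -80.83 tilt [-0.0005  0.0001] w 0.526 F [-0.4  0.5 -1. ] q [-15.  21. 108.  -0.  51.  66.]
turn [ 0.0002  0.0001 -0.0002] shift [-0.005  0.     0.129]
```

Request:
{"fn": "move_arm", "kwargs": {
  "series": "0 0 0 -0.005 0 0.04 -1; 0 0 0 -0.005 0 0.08 -1; 0 0 0 -0.005 0 0.1 -1; 0 0 0 -0.005 0 0.11 -1; 0 0 0 -0.005 0 0.118 -1; 0 0 0 -0.005 0 0.122 -1; 0 0 0 -0.005 0 0.126 -1; 0 0 0 -0.005 0 0.126 -1"
}}

```text
time: 39.1
tool_pos: [0.6068, -0.133, 0.0357]
tcp_rot: [2.392, -2.037, -0.0]
wrist_force: [-3.5, 1.3, 4.8]
width: 0.522
```

Run:
```python
from h import *
go(.6068,-.133,.0345,-80.8)
```

```text
t 39.1 pos [ 0.6068 -0.133   0.0357] yaw -80.83 tilt [-0.0003  0.    ] w 0.522 F [-3.5  1.3  4.8] q [-15.  22. 108.  -0.  50.  66.]
turn [ 0.0001  0.     -0.0002] shift [-0.001  0.     0.012]
```

Request:
{"fn": "move_arm", "kwargs": {
  "series": "0 0 0 0 0 0.003 -1; 0 0 0 0 0 0.006 -1; 0 0 0 0 0 0.006 -1; 0 0 0 0 0 0.006 0.1; 0 0 0 0 0 0.006 0.15; 0 0 0 0 0 0.006 0.2; 0 0 0 0 0 -0.01 0.3; 0 0 0 0 0 -0.05 0.4"
}}

```text
time: 39.9
tool_pos: [0.6066, -0.133, 0.0397]
tcp_rot: [2.392, -2.036, -0.001]
wrist_force: [0.5, -0.3, -0.1]
width: 0.696
```

Request:
{"fn": "move_arm", "kwargs": {
  "series": "0 0 0 0 0 -0.1 0.5; 0 0 0 0 0 -0.2 0.5; 0 0 0 0 0 -0.35 0.5; 0 0 0 0 0 -0.5 0.5; 0 0 0 0.1 0 -0.65 0.5; 0 0 0 0.25 0 -0.75 0.5; 0 0 0 0.4 0 -0.75 0.5; 0 0 0 0.55 0 -0.75 0.5"
}}

```text
time: 40.7
tool_pos: [0.6161, -0.1893, 0.1156]
tcp_rot: [-2.391, 2.037, -0.002]
wrist_force: [-0.6, 0.5, -0.2]
width: 0.751
```

Request:
{"fn": "move_arm", "kwargs": {
  "series": "0 0 0 0.13 0 0 0.5; 0 0 0 0.26 0 0 0.5; 0 0 0 0.4 0.05 0 0.5; 0 0 0 0.55 0.1 0 0.5; 0 0 0 0.7 0.15 0 0.5; 0 0 0 0.85 0.2 0 0.5; 0 0 0 1 0.25 0 0.5; 0 0 0 1 0.25 0 0.5"
}}

```text
time: 41.5
tool_pos: [0.6066, -0.2925, 0.1153]
tcp_rot: [2.389, -2.039, 0.001]
wrist_force: [0.3, 0.1, 0.9]
width: 0.749
```

Run:
```python
from h import *
go(.43,-.27,.1)
snap("q")
def crop(f,x,y,w,h,s): 
    return cv2.resize(cv2.imread(f)[y:y+h,x:x+w],None,fx=s,fy=s,interpolation=cv2.INTER_CUBIC)
cv2.imwrite("pics/q_1.png",crop("pics/q_side.png",120,160,210,155,3.8))
cv2.imwrite("pics/q_2.png",crop("pics/q_top.png",160,180,220,150,3.6))
```

```text
t 41.5 pos [ 0.6066 -0.2925  0.1153] yaw -80.96 tilt [ 0.0004 -0.0008] w 0.749 F [0.3 0.1 0.9] q [-28.  21.  99.  -0.  60.  53.]
turn [-0.0001 -0.0004  0.    ] shift [-0.5    1.708  0.152]
```

View pics/q_1.png

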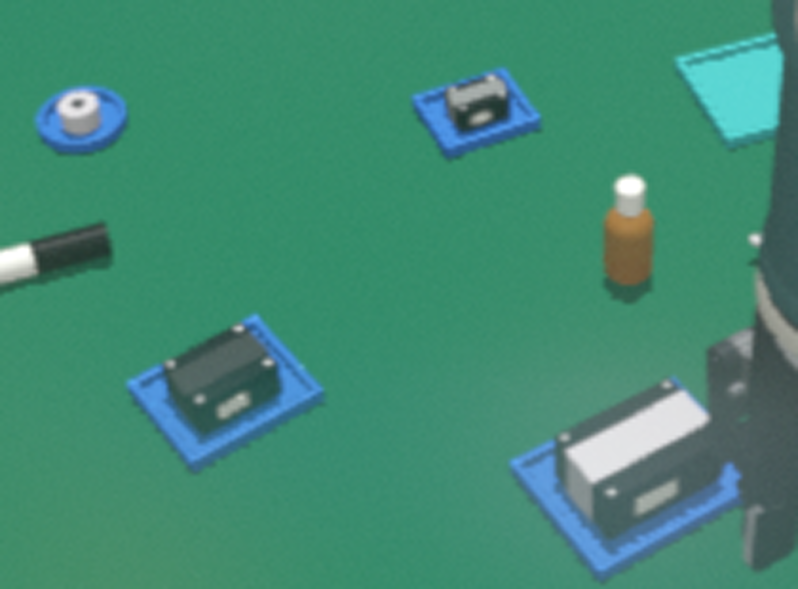

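View pics/q_2.png

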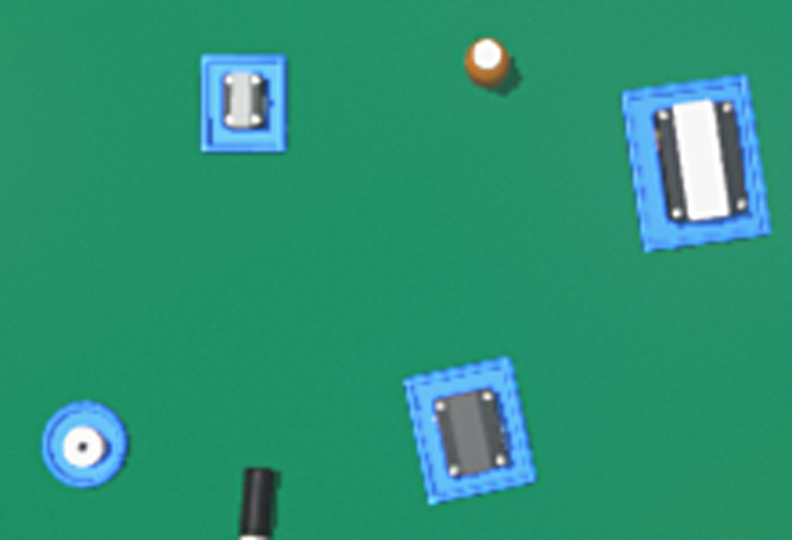

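All four parts lie flat, square and central in their blue trays, and the glue bottle stands where it was. The gripper is clear, so I'm handing in.

```bash
python3 -c "
from h import *
print(bot.read_state()['time'], bot.finish_job())"
```

```text
the job is handed in; nothing more can be done
41.6 None
```

I took the pile apart from the top down and laid each part in its blue tray: coupling in the round dish, then the small, medium and large servos. The job was handed in at 41.6 s of the 93 s allowed; no verdict is reported.

- **Placement:** The last pictures from both cameras show all four parts flat, the same way up as in the pile, near the middle of their trays. The servos' long sides run along the trays' long sides. I judged this by eye from the images, allowing for parallax, and did not refit the final poses numerically.
- **Contact forces:** Set-down readings were about 3 to 8 N for the servos. None showed for the coupling, which I let go at the height worked out for the dish floor.
- **Surroundings:** The glue bottle is still standing at the same pixels as before, the turquoise trays were left alone, and the gripper was well clear of everything at the end.
- **Disagreements:** The two cameras differed by about 2 mm in x throughout, so I used the average. The large servo met its tray about 1 mm higher than I had worked out, but looked flat once released.

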